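# Shut the bench oven with its pull rod

## Robot

A 7-joint arm with a two-finger parallel gripper is mounted at the origin on the work surface. World frame = base frame: x ahead of the robot, y to its left, z up, the work surface at z = 0. Lengths are in mm, angles in degrees, forces in N, time in s.
With the tool pointing down it reaches from about 400 to 750 mm from the base axis. Payload 19.5 kg.
Tool frame: the origin (TCP) lies on the mounting face of the last link; the fingertips stand 173 mm ahead of it and the grasp point (between the pads) lies 155 mm ahead of it; x points along the fingers, y is the direction in which the jaws open and shut, and the axes are right-handed (so a half turn about x gives the same grasp; the last joint's range is limited). The gripper opens to 85 mm and grips with 20 to 120 N. Pads are 22 mm wide; open, the fingers measure 114 mm over their backs; the gripper's body (76 mm by 85 mm) begins 54 mm behind the grasp point. The pads swing forward as they close: fully open they stand 13 mm farther back than shut.
Start: joints at [-71.316, 40.479, -1.581, 85.061, 1.261, 54.483, -4.326], TCP at [206.742, 536.539, 404.668] pointing down, gripper open.
Joint ranges: [-155.06, 155.06], [-18.47, 123.98], [-90, 86.84], [0, 140.48], [-83.41, 263.41], [0, 116], [-161.91, 161.91]. Speed limits (degrees/s): [108.29, 108.29, 147.25, 147.25, 172.46, 172.46, 172.46].

## Interface

Orientations are given as [roll, pitch, yaw] about the fixed x, y, z axes, in that order (R = Rz(yaw) Ry(pitch) Rx(roll)).
In Python, from plant import manip gives the robot as it stands. The module is installed in compiled form; this text tells all that it offers.
- The arm moves only by the tool apply_moves, never from a script. Its argument "motion" is a list of rows, each a list of 3 entries, a list of its own where there are three numbers: the turn, a rotation vector about the tool's x, y, z in rad, then the shift along the tool's x, y, z in cm, then the closure, from 0 (fully open) to 1 (shut). In form: [[[ax, ay, az], [tx, ty, tz], hand], ...]. A call has exactly 5 rows; each row shifts and turns the commanded pose from where the row before left it, along the tool's axes as they then stand; what a row does not reach is not made up. A row lasts 1/12 s, in which the tool goes at most 41.7 mm and 7.16 degrees, less where a joint would pass 70% of its speed; a pose out of reach is approached as far as the arm can. A call is refused whole if a number of a shift passes 4.17 or a number of a turn 0.125, either way. A call with a gripper value outside its range is refused whole. The fingers move at their own pace and stop on an object; "grip_force" is the grip in N (left out, the last holds). Time passes only in rows, so rows that do not move let the fingers close, or fill a call up. It gives the time, the measured TCP pose, the force and the opening at its end, in the units of the state.
- manip.read_state(): the state, without advancing time (a new reading comes with each control period).
- manip.read_camera(name): name is "side" or "top"; returns (picture, depth): 400x640x3 uint8, red, green, blue; 400x640 float32, mm along the optical axis (not along the pixel's ray), 0 where there is no reading.
- manip.get_calibration(name): a dict with "fx", "fy", "cx", "cy" (pixels), "R" (3x3) and "t" (3): a world point X has camera coordinates R X + t. Camera axes: x right, y down, z forward; pixel columns grow to the right and rows downward; lengths in mm; the calibration is good to about 2 mm. A picture is of the moment at which its call begins. get_calibration takes no time and is no camera call.
- manip.finish_job(): hands the job in, once; it reports no verdict.
The state is a dict: "clock": time; "q": joint angles; "qvel": joint speeds; "joint_torque": joint torques, N m; "tool_pos": TCP position; "orientation": TCP orientation; "ft_force": force on the tool from outside, world axes, zero at the start; "ft_torque": the same for the moment, N m; "opening": opening from 0.0 (shut) to 1.0 (fully open).
Only numpy, scipy, OpenCV 4.12 (cv2) and the standard library are available. Lean on these libraries where they do the work, as an engineer would, in place of code of your own. Each camera call takes 0.05 s, during which the arm holds its last target.

## Task

The straight steel pull rod (not the flat-bladed scraper) hangs by its stirrup on a deep upturned hook. Lift it off over the hook's tip, put its point down into the ring eye on the open oven door, swing the door fully shut with the rod, then hang the rod back on its own hook and let go. Only the rod may touch the oven, never the arm or gripper, and leave the scraper, the jar, the bottle and the tin alone.

Things in the scene. Friction and masses are not known exactly. Their poses are not given: they have to be found in the camera images.
- rod: loose steel pull rod, 200 mm long, 0.18-0.29 kg, hanging upright on stand_a. Origin at its lower tip, z up. Round shank 12 mm thick to z = 68 (last 8 mm tapered), then a stirrup of 8 mm square bar in the y-z plane, 66 wide outside, opening 50 wide (y), z = 76 to 134; upper bar z = 134 to 142; above it a flat grip tab 8 thick (x), 34 wide (y), up to z = 200. Same turned half round about z
- rod_tip (a point): lower tip of the rod (its origin); 50 mm above the table while it hangs (the tab's top then at 250 mm)
- rod_bar (a point): middle of the underside of the stirrup's upper bar, 134 mm above the rod's tip; axes as the rod's. Hanging, this underside rests on the hook's seat, and the rod's y axis lies across the hook within 0.1 rad
- stand_a: fixed black strip-steel stand holding the rod; left or right of stand_b. Origin on the table under the middle of the hook's seat, z up, -x the way the hook opens. Base plate x = -30 to 100, 85 wide, 10 mm thick; upright strip 22 wide, x = 17 to 23, up to z = 196
- stand_a_seat (a point): middle of the hook's seat on its top face, 184 mm above the table; axes as stand_a's. The seat is a level strip 20 wide (y), 6 thick, between the upright (x = 17) and the upturned tip (x = -15 to -21 mm), whose top is 30 mm above the seat. The rod_bar point lies here within 6 mm when the rod hangs
- stand_b: second stand, the same shape and size as stand_a, with the scraper on its hook; origin and axes as stand_a's
- scraper: bystander: steel scraper hanging on stand_b, to be left alone. Origin at the middle of its underside, z up; a flat blade 70 wide (y), 6 thick (x) and 45 mm tall at the bottom, a 12 mm shank, and the same stirrup and tab as the rod at the same heights
- oven: fixed aluminium bench oven, 220 mm tall. Origin on the table under the door's hinge line; z up; its front face is the plane x = 0 and looks to -x; the body fills x = 0 to 240, y = -230 to 30 mm. Carries the door. Arm and gripper must not touch it
- door (a joint): oven door's angle in rad: 0 fully shut (a stop), opens to 1.5, starts 0.7 to 1.25. At q the panel points from the hinge along (-sin q, -cos q) of the oven's x, y. Grey panel 200 wide, 22 mm thick, 40 to 180 mm above the table. Friction 0.05 N m, no spring or latch: stays where left
- ring (a point): centre of the level steel ring eye on the door's front, 150 mm above the table: 32 mm clear opening, 48 over all, bar 8 mm thick, axis vertical. With the door shut it is at x = -70, y = -165 mm of the oven's frame; it turns with the door. 46 mm off the door's face, on a stem. Axes: the door's, as the oven's when shut
- hinge (a point): point on the door's vertical hinge line at the ring's height (150 mm above the table)
- jar: bystander: closed glass jar, 62 mm diameter, 85 mm tall, origin at the middle of its underside
- bottle: bystander: white plastic bottle, 50 mm diameter, 110 mm tall, origin at the middle of its underside
- tin: bystander: open brass tin cup, 60 mm diameter at the rim, 55 mm tall, origin at the middle of its underside

How it is judged:
By the outcome, as a careful person would: the job done as asked, in the order asked, and still so for the second after the job is handed in, with the robot touching nothing.
It also fails if it takes over 64 s, if anything falls off the work surface, if the arm or the gripper's body presses on something with over 40 N, if the wrist force passes 120 N, or if a joint passes its speed limit or range.

## Working session

There is one attempt and no reset: what is moved stays moved. The work goes in short steps, Python scripts to look and compute and a tool call to move; the robot and the scene stay as the last step left them, time stands still between calls to the robot, and variables do not carry over. Pictures are saved under pics/ and viewed, and the job is handed in when it is done.

Besides the shell and the picture viewer there is one more tool, called after "Emit:" in YAML: its name, and indented under it one key for each argument. apply_moves: Moves the arm, as the interface text tells. Its arguments: {"type":"object","properties":{"motion":{"type":"array","items":{"type":"array"}},"grip_force":{"type":"number"}},"required":["motion"]}

```bash
mkdir -p pics; python3 - <<'E'
from plant import manip
import cv2,numpy as np
s=manip.read_state();print(s)
for n in("side","top"):
    p,d=manip.read_camera(n);np.savez(f"{n}0.npz",p=p,d=d);cv2.imwrite(f"pics/{n}0.png",p[:,:,::-1]);c=manip.get_calibration(n);print(n,c)
E
ls
```

```text
{'clock': 0.0, 'q': array([-71.31626462,  40.51224285,  -1.58247964,  85.08433454,
         1.2614591 ,  54.48390364,  -4.32482132]), 'qvel': array([ 0.07723518,  0.00202413, -0.00790502, -0.09936175,  0.04322675,
        0.02120879,  0.01460542]), 'joint_torque': array([ 3.27481557e-04, -8.83172822e+01,  1.23478197e+00, -2.36162192e+01,
        1.69934670e-02,  6.64243824e-03,  1.22071279e-05]), 'tool_pos': array([206.71247796, 536.47173003, 404.24447931]), 'orientation': array([ -87.48005235,   89.93687919, -108.55134097]), 'ft_force': array([-0.13871767,  0.11009846,  0.9773321 ]), 'ft_torque': array([-0.04420807, -0.00495873, -0.00246   ]), 'opening': 1.0022667463157777}
side {'fx': 520.0413151827684, 'fy': 520.0413151827684, 'cx': 326.99454117631666, 'cy': 196.81716508230417, 'R': array([[ 0.77884693, -0.62687123,  0.02073457],
       [-0.42783388, -0.55514854, -0.71327994],
       [ 0.45864544,  0.54666494, -0.70057248]]), 't': array([-383.97228588,  306.26493064, 1010.00397564])}
top {'fx': 393.3467426417918, 'fy': 393.3467426417918, 'cx': 320.97975281691606, 'cy': 193.10404018795032, 'R': array([[ 0.00531006, -0.99986034,  0.01584597],
       [-0.98990864, -0.00749986, -0.14150843],
       [ 0.14160751, -0.01493464, -0.98981022]]), 't': array([   6.52170136,  516.70114067, 1017.91762722])}
pics
side0.npz
top0.npz
```

View pics/side0.png

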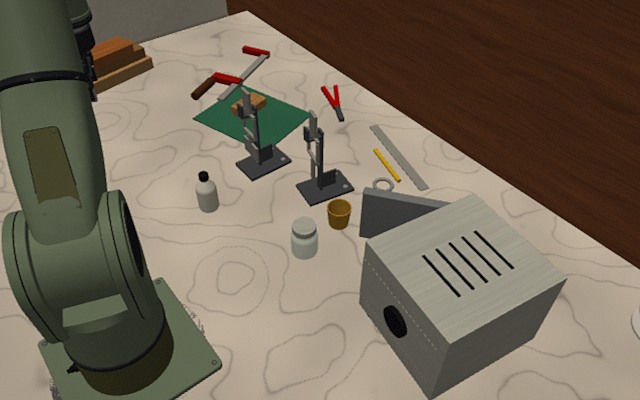

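View pics/top0.png

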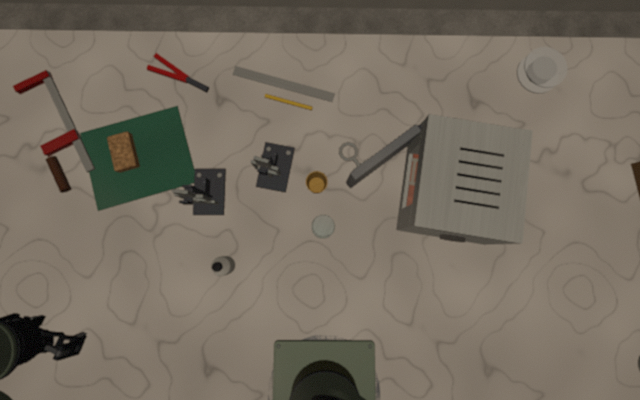

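```bash
cat >h.py <<'E'
import numpy as np,cv2
from plant import manip
C={n:manip.get_calibration(n) for n in("side","top")}
def cloud(n,d):
    c=C[n];v,u=np.mgrid[0:400,0:640];X=np.stack([(u-c['cx'])/c['fx']*d,(v-c['cy'])/c['fy']*d,d],-1)
    W=(X-c['t'])@c['R'];W[d==0]=np.nan;return W
def proj(n,P):
    c=C[n];q=np.asarray(P)@c['R'].T+c['t'];return np.stack([q[...,0]/q[...,2]*c['fx']+c['cx'],q[...,1]/q[...,2]*c['fy']+c['cy']],-1)
def onplane(n,uv,z):
    c=C[n];r=np.array([(uv[0]-c['cx'])/c['fx'],(uv[1]-c['cy'])/c['fy'],1])@c['R'];o=-c['R'].T@c['t'];return o+r*(z-o[2])/r[2]
E
python3 - <<'E'
from h import *
a=np.load('side0.npz')['p'];b=np.load('top0.npz')['p']
A=cv2.resize(a[70:250,180:420],None,fx=3.3,fy=3.3,interpolation=2);cv2.imwrite('pics/sz.png',A[:,:,::-1])
B=cv2.resize(b[120:250,150:430],None,fx=2.8,fy=2.8,interpolation=2);B=np.clip(B.astype(float)*1.5,0,255).astype('uint8');cv2.imwrite('pics/tz.png',B[:,:,::-1])
E
```

```text
(no output)
```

View pics/sz.png

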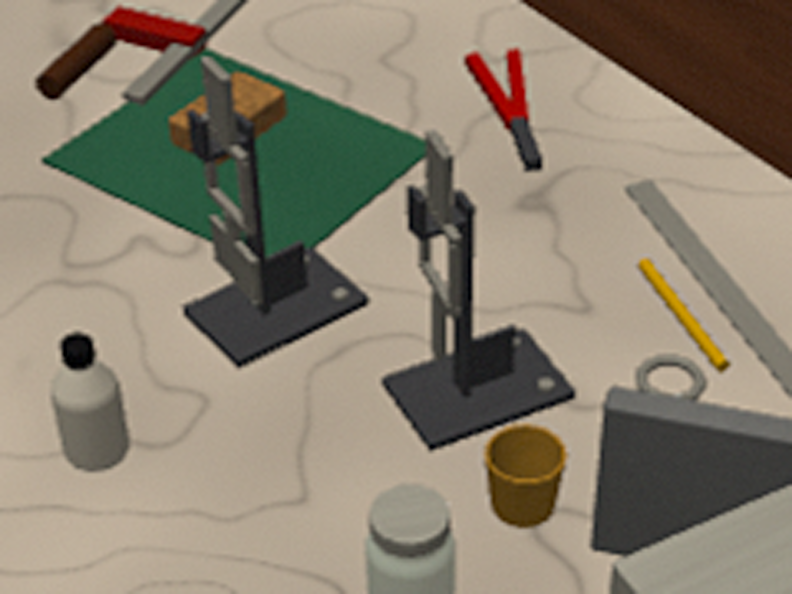

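View pics/tz.png

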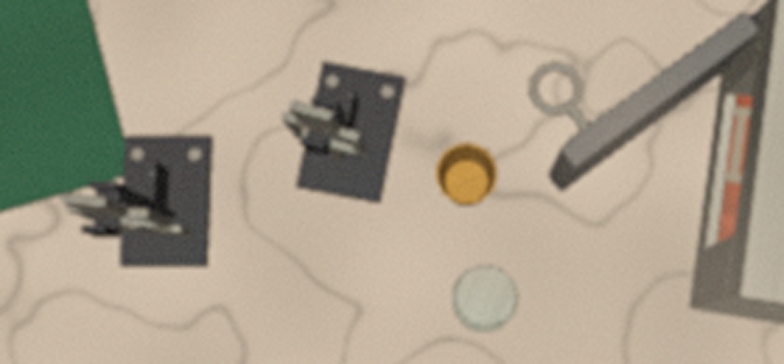

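```bash
python3 - <<'E'
from h import *
np.set_printoptions(precision=1,suppress=True)
W={n:cloud(n,np.load(n+'0.npz')['d']) for n in C}
# height-based top masks
for n in C:
    w=W[n];print(n,'table z',np.nanmedian(w[200:330,180:280,2]))
    for nm,(zl,zh) in dict(tabs=(222,256),base=(6,14)).items():
        m=((w[...,2]>zl)&(w[...,2]<zh)&(w[...,0]>300)&(w[...,1]>-60)&(w[...,1]<420)).astype('uint8')
        k,l,st,ce=cv2.connectedComponentsWithStats(m)
        for i in range(1,k):
            if st[i,4]<8: continue
            p=w[l==i];r=cv2.minAreaRect(p[:,:2].astype('f'));print(n,nm,st[i],'med',np.median(p,0),'rect',r,p[:,2].max())
E
```

```text
side table z -1.8458801524430002
side tabs [555   0  78  30 764] med [1588.2   39.5  237.5] rect ((1588.51904296875, 64.8604965209961), (249.3890380859375, 22.03330421447754), 89.67732238769531) 255.99131503963238
side tabs [240  87  11  16 103] med [485.4 306.8 238.3] rect ((487.1154479980469, 312.02197265625), (35.732208251953125, 9.166111946105957), 85.20619201660156) 250.0672722713804
side tabs [309 109   8  18 103] med [556.3 137.5 240. ] rect ((559.1156005859375, 143.061767578125), (36.43922424316406, 9.726529121398926), 71.32756805419922) 249.96102495532008
side base [484  34  44  23 100] med [1588.3  317.3    9.9] rect ((1588.716796875, 320.439453125), (21.946208953857422, 194.93934631347656), 1.233743667602539) 13.98490965604012
side base [528  56  29  15  75] med [1588.2  156.    10. ] rect ((1588.41796875, 161.5680694580078), (115.87887573242188, 20.178497314453125), 87.83531188964844) 13.926050615975221
side base [558  70  42  23 100] med [1587.6   15.3   10.4] rect ((1588.053466796875, 19.215492248535156), (157.47328186035156, 16.899965286254883), 88.91165161132812) 13.9
[... 2043 characters left out ...]
 21 162] med [836.7 379.   12.2] rect ((834.9360961914062, 380.2543029785156), (95.60626983642578, 26.301759719848633), 58.47282409667969) 13.913322879674517
top base [264  94  48  17 187] med [780.6 101.8  10.4] rect ((782.0216064453125, 105.27607727050781), (139.47711181640625, 12.382987976074219), 74.23121643066406) 13.91235089929043
top base [255 142  39  51 952] med [590.5 128.6   9.4] rect ((593.4712524414062, 138.9713897705078), (85.08226776123047, 130.2801055908203), 79.67198181152344) 13.839883129647825
top base [ 192  169   33   47 1040] med [529.5 309.    9.4] rect ((522.02685546875, 318.1572570800781), (128.08746337890625, 85.0940933227539), 0.2057671844959259) 13.932543739693239
```

```bash
python3 - <<'E'
from h import *
np.set_printoptions(precision=1,suppress=True)
W={n:cloud(n,np.load(n+'0.npz')['d']) for n in C}
for n in C:
    w=W[n]
    for nm,(zl,zh) in dict(oventop=(214,227),door=(174,185),ring=(146,158)).items():
        m=((w[...,2]>zl)&(w[...,2]<zh)&(w[...,0]>250)&(w[...,0]<1000)&(w[...,1]>-500)&(w[...,1]<100)).astype('uint8')
        k,l,st,ce=cv2.connectedComponentsWithStats(m)
        for i in range(1,k):
            if st[i,4]<12: continue
            p=w[l==i];r=cv2.minAreaRect(p[:,:2].astype('f'));print(n,nm,st[i],'med',np.median(p,0),'rect',r)
            if nm=='ring' : print('  circ',cv2.minEnclosingCircle(p[:,:2].astype('f')))
            if nm in('oventop','door'): print(cv2.boxPoints(r))
    for nm,box in dict(bottle=None).items(): pass
a=np.load('top0.npz')['p'][120:250,330:550];cv2.imwrite('pics/oz.png',np.clip(cv2.resize(a,None,fx=3.6,fy=3.6)*1.4,0,255)[:,:,::-1])
E
```

```text
side oventop [  365   193   203   152 15959] med [ 515.7 -344.8  218.5] rect ((529.70361328125, -331.0152587890625), (242.0020294189453, 264.6021423339844), 80.87525177001953)
[[ 379.9 -429.5]
 [ 641.1 -471.5]
 [ 679.5 -232.5]
 [ 418.3 -190.6]]
side door [362 187  89  21 662] med [ 586.9 -132.8  177.7] rect ((591.04541015625, -133.45794677734375), (26.62641143798828, 182.45306396484375), 36.992801666259766)
[[ 525.5  -68.6]
 [ 635.3 -214.3]
 [ 656.6 -198.3]
 [ 546.8  -52.6]]
side door [364 253 197 105 660] med [ 410.  -408.9  179.6] rect ((461.1322937011719, -387.4346923828125), (175.65264892578125, 351.49237060546875), 38.89720916748047)
[[ 282.4 -305.8]
 [ 503.1 -579.4]
 [ 639.8 -469.1]
 [ 419.1 -195.5]]
side ring [372 177  21  14 134] med [605.8 -49.2 151.1] rect ((603.7342529296875, -53.598907470703125), (41.227622985839844, 45.99982833862305), 28.033729553222656)
  circ ((601.951904296875, -54.03354263305664), 24.420331954956055)
side ring [361 199  67  16 258] med [ 569.  -121.1  151.9] rect ((569.757080078125, -123.30846405029297), (7.2641167640686035, 139.90188598632812), 36.
[... 1149 characters left out ...]
064453, 45.80398941040039), 66.6902847290039)
  circ ((595.4219360351562, -57.10860824584961), 31.378210067749023)
top ring [406 205   4  22  25] med [ 449.2 -195.4  151.6] rect ((448.3318176269531, -195.07102966308594), (1.845512866973877, 50.45780563354492), 80.77564239501953)
  circ ((448.3514404296875, -194.95050048828125), 25.23015785217285)
top ring [450 235  12   6  47] med [ 395.7 -307.7  148.9] rect ((396.1296081542969, -308.13348388671875), (26.97123146057129, 9.92588996887207), 81.49221801757812)
  circ ((394.6989440917969, -307.94708251953125), 13.560858726501465)[ WARN:0@0.566] global loadsave.cpp:1063 imwrite_ Unsupported depth image for selected encoder is fallbacked to CV_8U.
```

View pics/oz.png

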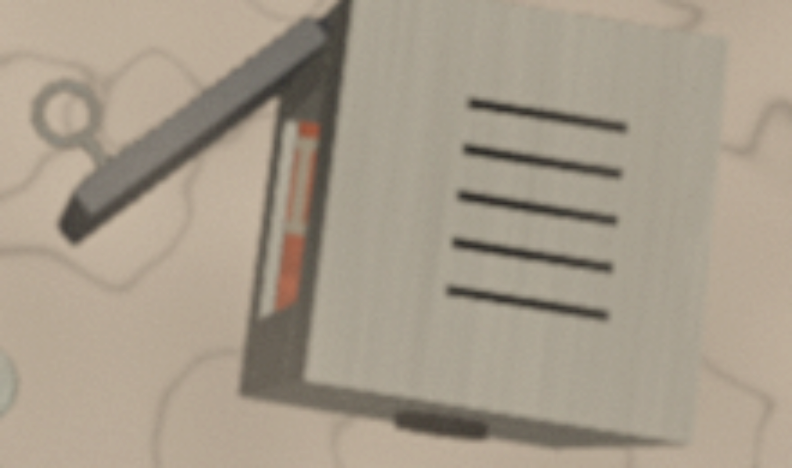

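```bash
cat >>h.py <<'E'
def ringfit(n,d,prior,z=150):
    w=cloud(n,d);m=(abs(w[...,2]-z)<6)&(np.hypot(w[...,0]-prior[0],w[...,1]-prior[1])<34)
    p=w[m][:,:2]
    from scipy.optimize import least_squares
    f=lambda c:np.hypot(*(p-c).T)-20
    r=least_squares(f,prior,loss='soft_l1',f_scale=2);return r.x,len(p),r.cost
E
python3 - <<'E'
from h import *
for n in C: print(n,ringfit(n,np.load(n+'0.npz')['d'],[602,-55]))
# hole by image: low pixels enclosed by ring
for n in C:
    w=cloud(n,np.load(n+'0.npz')['d']);m=(w[...,2]>140)&(w[...,2]<160);
    m=m.astype('uint8');cs,h=cv2.findContours(m,cv2.RETR_CCOMP,cv2.CHAIN_APPROX_NONE)
    for c,hh in zip(cs,h[0]):
        if hh[3]>=0 and len(c)>8:
            e=cv2.fitEllipse(c);q=onplane(n,e[0],150)
            if np.hypot(q[0]-602,q[1]+55)<40: print(n,e,q)
E
```

```text
side (array([601.27659733, -55.59461604]), 136, np.float64(261.63755567558064))
top (array([601.20717343, -52.97834107]), 182, np.float64(632.3201146495009))
top ((347.5429992675781, 151.5430145263672), (13.222540855407715, 13.50040054321289), 135.0) [602.9219925  -52.44066894 150.        ]
```

```bash
cat >>h.py <<'E'
from scipy.spatial.transform import Rotation as Ro
def pose():
    s=manip.read_state();return s,np.array(s['tool_pos']),Ro.from_euler('xyz',s['orientation'],degrees=True)
def target(a):
    a=np.radians(a);x=[0,0,-1.];y=[np.cos(a),np.sin(a),0];return Ro.from_matrix(np.array([x,y,np.cross(x,y)]).T)
def go(p,a):
    s,t,R=pose();T=target(a);rv=(R.inv()*T).as_rotvec();d=R.inv().apply(np.array(p)-t)/10
    n=max(np.linalg.norm(d)/4.17,np.abs(rv).max()/.125)
    print('clk',round(s['clock'],2),'tcp',t.round(1),'yaw',np.degrees(np.arctan2(*R.as_matrix()[1::-1,1])).round(1),'F',np.round(s['ft_force'],1),'open',round(s['opening'],3))
    print(' turn',rv.round(4),'shift cm',d.round(3),'rows>=',round(n,2),' in world d',(np.array(p)-t).round(1))
    k=int(np.ceil(n)) or 1; print('  per row /',k,(rv/k).round(4),(d/k).round(3)); k=5*int(np.ceil(k/5));print('  per row /',k,(rv/k).round(4),(d/k).round(3))
E
python3 - <<'E'
from h import *
s,t,R=pose();print(R.as_matrix().round(3))
for a in(-16,164):go([559,144,480],a)
for n,uv,z in(('jar',(323,224),85),('tin',(316,180),55),('bot',(217,267),110)):print(n,onplane('top',uv,z))
E
```

```text
[[-0.     0.36   0.933]
 [-0.001  0.933 -0.36 ]
 [-1.    -0.001  0.   ]]
clk 0.1 tcp [206.7 536.5 404.3] yaw 68.9 F [ 0.3  0.3 -0. ] open 1.0
 turn [1.4823e+00 7.0000e-04 7.0000e-04] shift cm [ -7.548 -23.966  46.985] rows>= 12.78  in world d [ 352.3 -392.5   75.7]
  per row / 13 [1.14e-01 1.00e-04 1.00e-04] [-0.581 -1.844  3.614]
  per row / 15 [0.0988 0.     0.    ] [-0.503 -1.598  3.132]
clk 0.1 tcp [206.7 536.5 404.3] yaw 68.9 F [ 0.3  0.3 -0. ] open 1.0
 turn [-1.6593e+00 -8.0000e-04  7.0000e-04] shift cm [ -7.548 -23.966  46.985] rows>= 13.27  in world d [ 352.3 -392.5   75.7]
  per row / 14 [-1.185e-01 -1.000e-04  1.000e-04] [-0.539 -1.712  3.356]
  per row / 15 [-1.106e-01 -1.000e-04  0.000e+00] [-0.503 -1.598  3.132]
jar [430.85127955   5.04822987  85.        ]
tin [548.95730436  23.48879505  55.        ]
bot [323.78563704 261.40992177 110.        ]
```

Emit:
apply_moves:
  motion:
    - [[0, 0, 0], [-1.0, -1.6, 3.1], 0]
    - [[0, 0, 0], [-1.0, -1.6, 3.1], 0]
    - [[0, 0, 0], [-1.0, -1.6, 3.1], 0]
    - [[0, 0, 0], [-1.0, -1.6, 3.1], 0]
    - [[0, 0, 0], [-1.0, -1.6, 3.1], 0]
  grip_force: 100

```text
clock: 0.52
tool_pos: [323.4, 404.7, 455.0]
orientation: [-94.8, 90.0, -115.9]
ft_force: [-0.1, 0.4, 0.5]
opening: 1.003
```

Emit:
apply_moves:
  motion:
    - [[0, 0, 0], [-0.5, -1.6, 3.1], 0]
    - [[0, 0, 0], [-0.5, -1.6, 3.1], 0]
    - [[0, 0, 0], [-0.5, -1.6, 3.1], 0]
    - [[0, 0, 0], [-0.5, -1.6, 3.1], 0]
    - [[0, 0, 0], [-0.5, -1.6, 3.1], 0]

```text
clock: 0.93
tool_pos: [439.4, 274.3, 479.8]
orientation: [-119.7, 90.0, -140.8]
ft_force: [1.5, 0.3, 0.4]
opening: 0.999
```

Emit:
apply_moves:
  motion:
    - [[0, 0, 0], [0, -1.6, 3.1], 0]
    - [[0, 0, 0], [0, -1.6, 3.1], 0]
    - [[0, 0, 0], [0, -1.6, 3.1], 0]
    - [[0, 0, 0], [0, -1.6, 3.1], 0]
    - [[0, 0, 0], [0, -1.6, 3.1], 0]

```text
clock: 1.35
tool_pos: [555.2, 143.8, 479.6]
orientation: [-135.6, 90.0, -156.7]
ft_force: [0.7, 0.9, 0.9]
opening: 0.997
```

Emit:
apply_moves:
  motion:
    - [[0.1, 0, 0], [0, 0, 0], 0]
    - [[0.1, 0, 0], [0, 0, 0], 0]
    - [[0.1, 0, 0], [0, 0, 0], 0]
    - [[0.1, 0, 0], [0, 0, 0], 0]
    - [[0.1, 0, 0], [0, 0, 0], 0]

```text
clock: 1.77
tool_pos: [554.4, 145.3, 479.4]
orientation: [-107.3, 90.0, -157.3]
ft_force: [0.1, -0.2, -0.4]
opening: 0.999
```

Emit:
apply_moves:
  motion:
    - [[0.1, 0, 0], [0, 0, 0], 0]
    - [[0.1, 0, 0], [0, 0, 0], 0]
    - [[0.1, 0, 0], [0, 0, 0], 0]
    - [[0.1, 0, 0], [0, 0, 0], 0]
    - [[0.1, 0, 0], [0, 0, 0], 0]

```text
clock: 2.18
tool_pos: [554.3, 145.4, 479.4]
orientation: [-77.4, 90.0, -156.1]
ft_force: [-0.1, 0.4, -0.6]
opening: 1.002
```

```bash
python3 -c "
from h import *
go([559,144,420],-16)"
```

```text
clk 2.18 tcp [554.3 145.4 479.4] yaw 11.3 F [-0.1  0.4 -0.6] open 1.002
 turn [4.773e-01 3.000e-04 5.000e-04] shift cm [5.944 0.435 0.229] rows>= 3.82  in world d [  4.7  -1.4 -59.4]
  per row / 4 [1.193e-01 1.000e-04 1.000e-04] [1.486 0.109 0.057]
  per row / 5 [0.0955 0.0001 0.0001] [1.189 0.087 0.046]
```

Emit:
apply_moves:
  motion:
    - [[0.095, 0, 0], [1.2, 0.09, 0.05], 0]
    - [[0.095, 0, 0], [1.2, 0.09, 0.05], 0]
    - [[0.095, 0, 0], [1.2, 0.09, 0.05], 0]
    - [[0.095, 0, 0], [1.2, 0.09, 0.05], 0]
    - [[0.095, 0, 0], [1.2, 0.09, 0.05], 0]

```text
clock: 2.6
tool_pos: [558.8, 143.0, 418.9]
orientation: [-36.4, 90.0, -142.3]
ft_force: [-0.5, 0.1, -0.0]
opening: 0.997
```

```bash
python3 -c "
from h import *
go([559,144,391],-16)"
```

```text
clk 2.6 tcp [558.8 143.  418.9] yaw -15.9 F [-0.5  0.1 -0. ] open 0.997
 turn [0.0025 0.0004 0.0003] shift cm [ 2.79  -0.009 -0.106] rows>= 0.67  in world d [  0.2   1.  -27.9]
  per row / 1 [0.0025 0.0004 0.0003] [ 2.79  -0.009 -0.106]
  per row / 5 [0.0005 0.0001 0.0001] [ 0.558 -0.002 -0.021]
```

Emit:
apply_moves:
  motion:
    - [[0, 0, 0], [0.6, 0, -0.02], 0]
    - [[0, 0, 0], [0.6, 0, -0.02], 0]
    - [[0, 0, 0], [0.6, 0, -0.02], 0]
    - [[0, 0, 0], [0.6, 0, -0.02], 0]
    - [[0, 0, 0], [0.4, 0, -0.02], 0]

```text
clock: 3.02
tool_pos: [559.1, 143.9, 391.3]
orientation: [-111.1, 90.0, 143.4]
ft_force: [-0.3, 0.9, -0.2]
opening: 0.999
```

```bash
python3 - <<'E'
from h import *
go([559,144,391],-16)
p,d=manip.read_camera('side')
cv2.imwrite('pics/g1.png',cv2.resize(p[30:210,220:420],None,fx=3.3,fy=3.3)[:,:,::-1])
E
```

```text
clk 3.02 tcp [559.1 143.9 391.3] yaw -15.5 F [-0.3  0.9 -0.2] open 0.999
 turn [ 0.0087 -0.0001  0.0001] shift cm [ 0.025 -0.011 -0.007] rows>= 0.07  in world d [-0.1  0.1 -0.3]
  per row / 1 [ 0.0087 -0.0001  0.0001] [ 0.025 -0.011 -0.007]
  per row / 5 [ 0.0017 -0.      0.    ] [ 0.005 -0.002 -0.001]
```

View pics/g1.png

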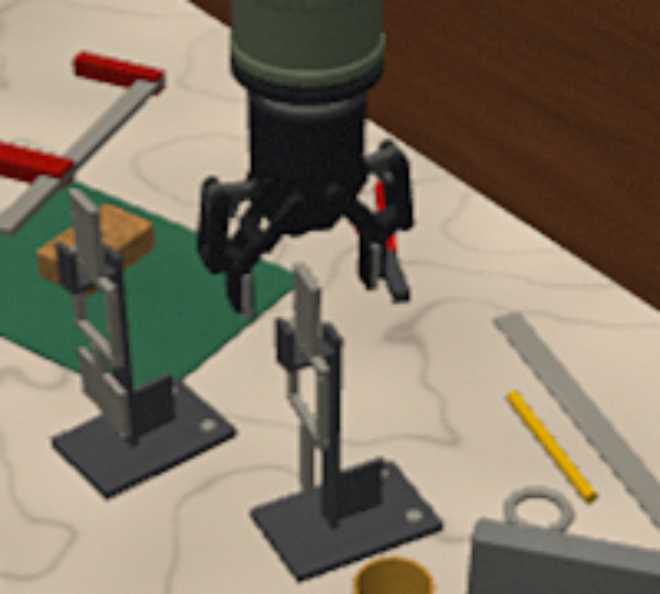

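The picture shows the open fingers either side of the rod's tab (tab top at about (305,268) in the crop), with the tips above the hook. Closing now.

Emit:
apply_moves:
  motion:
    - [[0, 0, 0], [0, 0, 0], 0.5]
    - [[0, 0, 0], [0, 0, 0], 0.7]
    - [[0, 0, 0], [0, 0, 0], 0.85]
    - [[0, 0, 0], [0, 0, 0], 1]
    - [[0, 0, 0], [0, 0, 0], 1]

```text
clock: 3.48
tool_pos: [559.1, 143.9, 391.9]
orientation: [111.9, 90.0, 6.3]
ft_force: [0.3, 0.5, 0.0]
opening: 0.301
```

Emit:
apply_moves:
  motion:
    - [[0, 0, 0], [0, 0, 0], 1]
    - [[0, 0, 0], [0, 0, 0], 1]
    - [[0, 0, 0], [0, 0, 0], 1]
    - [[0, 0, 0], [0, 0, 0], 1]
    - [[0, 0, 0], [0, 0, 0], 1]

```text
clock: 3.9
tool_pos: [559.3, 143.9, 392.0]
orientation: [100.8, 89.9, -4.8]
ft_force: [2.8, -0.7, 5.3]
opening: 0.079
```

```bash
python3 - <<'E'
from h import *
go([559,144,432],-16)
p,d=manip.read_camera('side')
cv2.imwrite('pics/g2.png',cv2.resize(p[30:210,220:420],None,fx=3.3,fy=3.3)[:,:,::-1])
E
```

```text
clk 3.9 tcp [559.3 143.9 392. ] yaw -15.6 F [ 2.8 -0.7  5.3] open 0.079
 turn [ 0.0072 -0.0002 -0.0009] shift cm [-4.001 -0.025 -0.007] rows>= 0.96  in world d [-0.3  0.1 40. ]
  per row / 1 [ 0.0072 -0.0002 -0.0009] [-4.001 -0.025 -0.007]
  per row / 5 [ 0.0014 -0.     -0.0002] [-0.8   -0.005 -0.001]
```

View pics/g2.png

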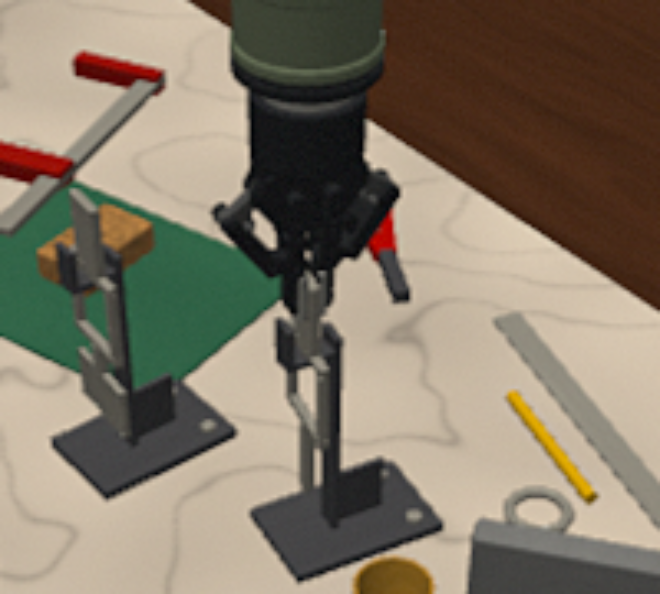

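Gripped (opening ≈ 7–8 mm, tab between the pads). Lift 41 mm.

Emit:
apply_moves:
  motion:
    - [[0, 0, 0], [-0.82, 0, 0], 1]
    - [[0, 0, 0], [-0.82, 0, 0], 1]
    - [[0, 0, 0], [-0.82, 0, 0], 1]
    - [[0, 0, 0], [-0.82, 0, 0], 1]
    - [[0, 0, 0], [-0.82, 0, 0], 1]

```text
clock: 4.37
tool_pos: [559.0, 143.9, 433.7]
orientation: [114.5, 90.0, 8.9]
ft_force: [0.8, -0.9, -2.6]
opening: 0.078
```

```bash
python3 - <<'E'
from h import *
go([559-60*.983,144+60*.182,433],-16)
p,d=manip.read_camera('side')
cv2.imwrite('pics/g3.png',cv2.resize(p[30:210,220:420],None,fx=3.3,fy=3.3)[:,:,::-1])
E
```

```text
clk 4.37 tcp [559.  143.9 433.7] yaw -15.6 F [ 0.8 -0.9 -2.6] open 0.078
 turn [ 0.0072 -0.     -0.0001] shift cm [ 0.073 -5.98   0.526] rows>= 1.44  in world d [-59.   11.   -0.7]
  per row / 2 [ 0.0036 -0.     -0.0001] [ 0.037 -2.99   0.263]
  per row / 5 [ 0.0014 -0.     -0.    ] [ 0.015 -1.196  0.105]
```

View pics/g3.png

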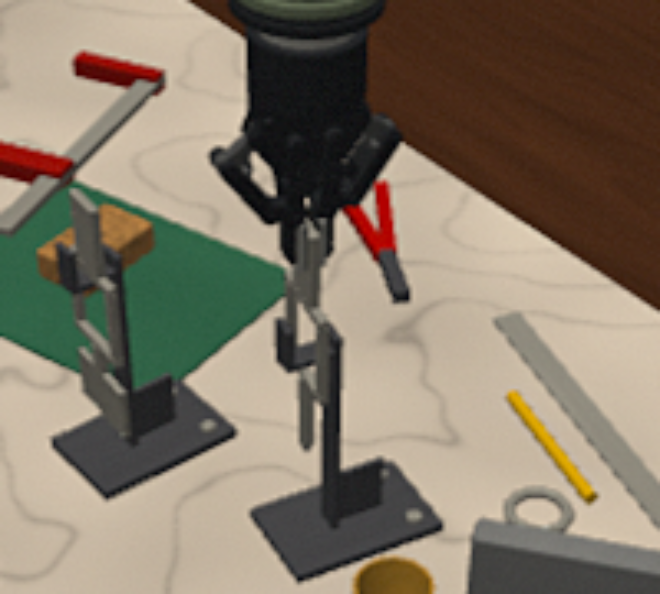

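The rod has come up with the gripper, its upper bar now above the hook's tip (tip top ≈ (285,320), lower bar still under the seat). Draw it out.

Emit:
apply_moves:
  motion:
    - [[0, 0, 0], [0, -1.2, 0.1], 1]
    - [[0, 0, 0], [0, -1.2, 0.1], 1]
    - [[0, 0, 0], [0, -1.2, 0.1], 1]
    - [[0, 0, 0], [0, -1.2, 0.1], 1]
    - [[0, 0, 0], [0, -1.2, 0.1], 1]

```text
clock: 4.83
tool_pos: [499.3, 155.3, 432.9]
orientation: [-94.9, 90.0, 159.6]
ft_force: [0.1, -0.2, -2.2]
opening: 0.074
```

```bash
python3 - <<'E'
from h import *
go([500,155,560],-16)
for n in C:
  p,d=manip.read_camera(n)
  cv2.imwrite(f'pics/g4{n}.png',cv2.resize(p[30:230,200:440],None,fx=3,fy=3)[:,:,::-1])
E
```

```text
clk 4.83 tcp [499.3 155.3 432.9] yaw -15.6 F [ 0.1 -0.2 -2.2] open 0.074
 turn [ 0.0072 -0.      0.0001] shift cm [-1.2713e+01  7.1000e-02  1.2000e-02] rows>= 3.05  in world d [  0.7  -0.3 127.1]
  per row / 4 [ 0.0018 -0.      0.    ] [-3.178e+00  1.800e-02  3.000e-03]
  per row / 5 [ 0.0014 -0.      0.    ] [-2.543e+00  1.400e-02  2.000e-03]
```

View pics/g4side.png

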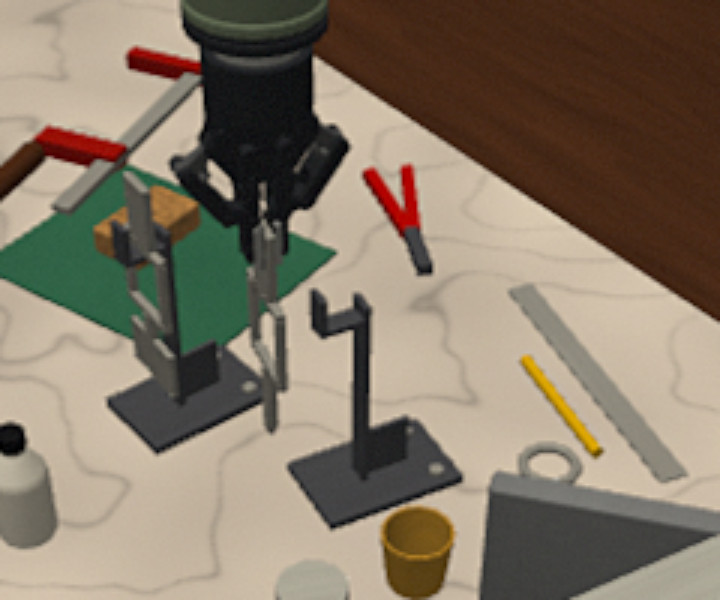

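Rod is clear of the hook (tip ≈ (272,428) in crop). Raise, then go over the ring.

Emit:
apply_moves:
  motion:
    - [[0, 0, 0], [-2.2, 0, 0], 1]
    - [[0, 0, 0], [-2.2, 0, 0], 1]
    - [[0, 0, 0], [-2.2, 0, 0], 1]
    - [[0, 0, 0], [-2.2, 0, 0], 1]
    - [[0, 0, 0], [-2.2, 0, 0], 1]

```text
clock: 5.35
tool_pos: [500.2, 155.0, 544.1]
orientation: [64.7, 90.0, -41.0]
ft_force: [0.7, -0.5, -2.6]
opening: 0.077
```

```bash
python3 - <<'E'
from h import *
go([602,-54,542],-16)
E
```

```text
clk 5.35 tcp [500.2 155.  544.1] yaw -15.6 F [ 0.7 -0.5 -2.6] open 0.077
 turn [ 0.0069  0.0002 -0.0005] shift cm [ 0.217 15.429 17.389] rows>= 5.58  in world d [ 101.8 -209.    -2.1]
  per row / 6 [ 0.0011  0.     -0.0001] [0.036 2.571 2.898]
  per row / 10 [ 0.0007  0.     -0.    ] [0.022 1.543 1.739]
```

Emit:
apply_moves:
  motion:
    - [[0, 0, 0], [0, 0.76, 1.97], 1]
    - [[0, 0, 0], [0, 0.76, 1.97], 1]
    - [[0, 0, 0], [0, 0.76, 1.97], 1]
    - [[0, 0, 0], [0, 0.76, 1.97], 1]
    - [[0, 0, 0], [0, 0.76, 1.97], 1]

```text
clock: 5.77
tool_pos: [510.4, 48.9, 542.9]
orientation: [64.2, 90.0, -41.4]
ft_force: [1.2, -0.0, -2.6]
opening: 0.076
```

Emit:
apply_moves:
  motion:
    - [[0, 0, 0], [0, 2.34, 1.53], 1]
    - [[0, 0, 0], [0, 2.34, 1.53], 1]
    - [[0, 0, 0], [0, 2.34, 1.53], 1]
    - [[0, 0, 0], [0, 2.34, 1.53], 1]
    - [[0, 0, 0], [0, 2.34, 1.53], 1]

```text
clock: 6.18
tool_pos: [603.2, -56.5, 542.8]
orientation: [38.3, 90.0, -67.3]
ft_force: [0.6, 1.5, -1.6]
opening: 0.077
```

```bash
python3 - <<'E'
from h import *
go([602,-54,520],-16)
for n in C:
  p,d=manip.read_camera(n);np.savez(f'{n}5.npz',p=p,d=d)
  cv2.imwrite(f'pics/g5{n}.png',cv2.resize(p[60:260,280:520],None,fx=3,fy=3)[:,:,::-1])
  if n=='side':print(ringfit(n,d,[602,-55]))
E
```

```text
clk 6.18 tcp [603.2 -56.5 542.8] yaw -15.6 F [ 0.6  1.5 -1.6] open 0.077
 turn [ 0.0072  0.0002 -0.0002] shift cm [ 2.28  -0.178 -0.205] rows>= 0.55  in world d [ -1.2   2.5 -22.8]
  per row / 1 [ 0.0072  0.0002 -0.0002] [ 2.28  -0.178 -0.205]
  per row / 5 [ 0.0014  0.     -0.    ] [ 0.456 -0.036 -0.041]
(array([601.24507327, -55.55877911]), 137, np.float64(277.8376810037005))
```

View pics/g5side.png

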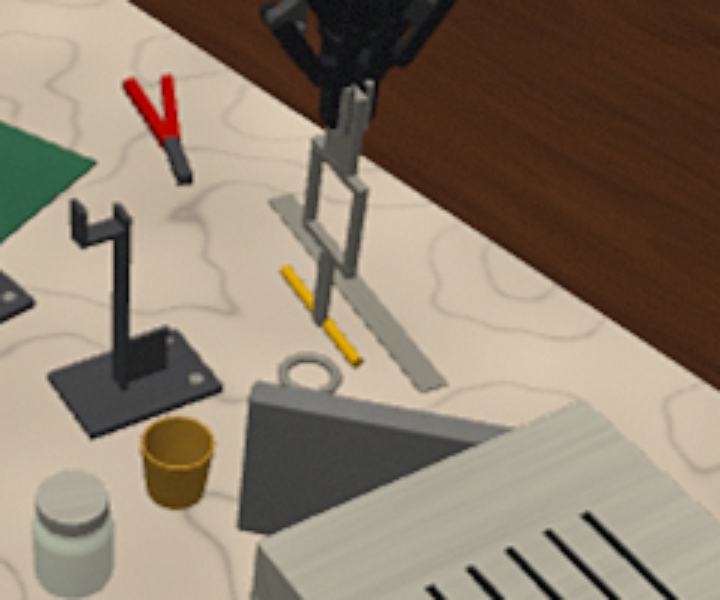

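View pics/g5top.png

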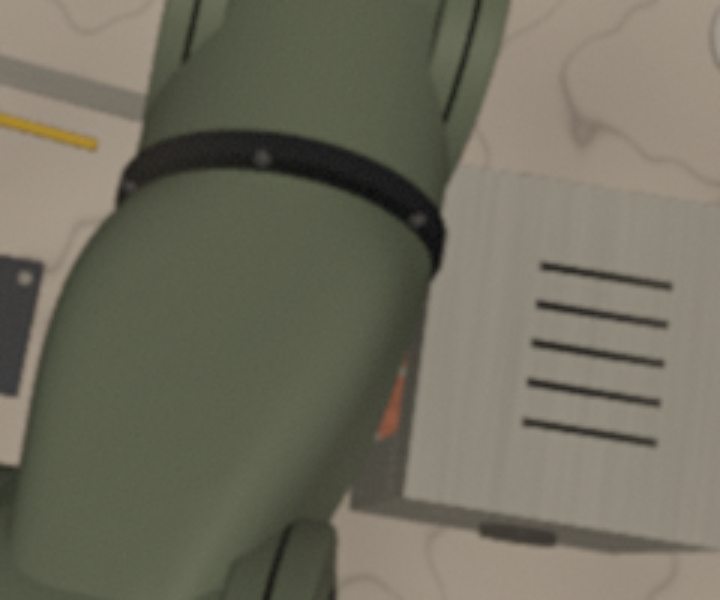

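```bash
cat >>h.py <<'E'
def rodaxis(d,c,z0,z1,dz=12):
    w=cloud('side',d);cam=-C['side']['R'].T@C['side']['t']
    m0=(np.hypot(w[...,0]-c[0],w[...,1]-c[1])<22)
    for z in np.arange(z0,z1,dz):
        m=m0&(w[...,2]>=z)&(w[...,2]<z+dz)
        if m.sum()<3: print(z,'none');continue
        p=np.median(w[m],0);v=(p-cam)[:2];v/=np.hypot(*v);print(z,m.sum(),'axis',(p[:2]+5*v).round(1))
    m=m0&(w[...,2]>80)&(w[...,2]>z0-40);print('lowest',np.sort(w[m][:,2])[:4].round(1))
E
python3 - <<'E'
from h import *
rodaxis(np.load('side5.npz')['d'],[603.2,-56.5],190,290)
E
```

```text
190 3 axis [605.6 -52.7]
202 17 axis [603.4 -57.2]
214 19 axis [603.1 -56.7]
226 29 axis [602.4 -56.7]
238 24 axis [602.5 -57. ]
250 25 axis [602.7 -57.2]
262 49 axis [602.7 -54.6]
274 36 axis [605.8 -50.7]
286 none
lowest [150.1 150.1 150.1 150.2]
```

Emit:
apply_moves:
  motion:
    - [[0, 0, 0], [0.8, -0.1, -0.1], 1]
    - [[0, 0, 0], [0.8, -0.1, -0.08], 1]
    - [[0, 0, 0], [0.8, 0, 0], 1]
    - [[0, 0, 0], [0.8, 0, 0], 1]
    - [[0, 0, 0], [0.8, 0, 0], 1]

```text
clock: 6.7
tool_pos: [600.8, -52.7, 502.1]
orientation: [29.9, 90.0, -75.7]
ft_force: [0.8, -0.3, -1.5]
opening: 0.078
```

```bash
python3 - <<'E'
from h import *
go([602,-54,452],-16)
for n in ['side']:
  p,d=manip.read_camera(n);np.savez(f'{n}6.npz',p=p,d=d)
  cv2.imwrite(f'pics/g6{n}.png',cv2.resize(p[110:230,320:460],None,fx=5,fy=5)[:,:,::-1])
  print(ringfit(n,d,[602,-55]));rodaxis(d,[602,-54],170,220)
E
```

```text
clk 6.7 tcp [600.8 -52.7 502.1] yaw -15.6 F [ 0.8 -0.3 -1.5] open 0.078
 turn [ 0.0074  0.0002 -0.0001] shift cm [5.014 0.146 0.095] rows>= 1.2  in world d [  1.2  -1.3 -50.1]
  per row / 2 [ 0.0037  0.0001 -0.    ] [2.507 0.073 0.048]
  per row / 5 [ 0.0015  0.     -0.    ] [1.003 0.029 0.019]
(array([601.50555818, -55.40182668]), 119, np.float64(237.85050918337538))
170 22 axis [600.  -53.3]
182 23 axis [600.  -52.9]
194 25 axis [600.5 -53.1]
206 24 axis [600.3 -52.6]
218 25 axis [599.9 -49.6]
lowest [146.7 146.9 147.2 147.4]
```

View pics/g6side.png

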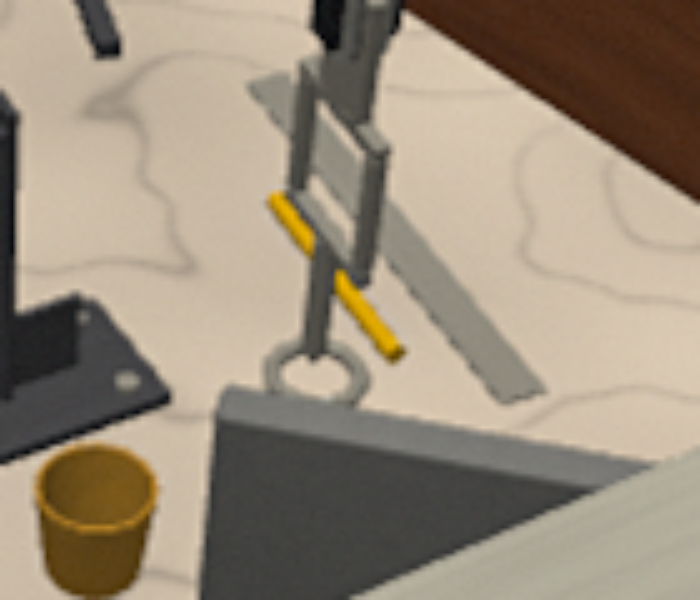

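The tip (317,357 in the crop) is right above the ring's hole (centre ≈ (318,373)). Lower it in.

Emit:
apply_moves:
  motion:
    - [[0, 0, 0], [0.8, 0.07, 0.06], 1]
    - [[0, 0, 0], [1.0, 0.05, 0.04], 1]
    - [[0, 0, 0], [1.0, 0, 0], 1]
    - [[0, 0, 0], [1.0, 0, 0], 1]
    - [[0, 0, 0], [1.0, 0, 0], 1]

```text
clock: 7.17
tool_pos: [601.7, -54.1, 454.1]
orientation: [62.8, 90.0, -42.8]
ft_force: [0.2, -0.5, -2.2]
opening: 0.076
```

```bash
python3 - <<'E'
from h import *
go([602,-54,452],-16)
for n in ['side']:
  p,d=manip.read_camera(n);np.savez(f'{n}7.npz',p=p,d=d)
  cv2.imwrite(f'pics/g7{n}.png',cv2.resize(p[110:230,320:460],None,fx=5,fy=5)[:,:,::-1])
E
```

```text
clk 7.17 tcp [601.7 -54.1 454.1] yaw -15.6 F [ 0.2 -0.5 -2.2] open 0.076
 turn [ 0.0072  0.0001 -0.0003] shift cm [ 0.209  0.026 -0.013] rows>= 0.06  in world d [ 0.3  0.1 -2.1]
  per row / 1 [ 0.0072  0.0001 -0.0003] [ 0.209  0.026 -0.013]
  per row / 5 [ 0.0014  0.     -0.0001] [ 0.042  0.005 -0.003]
```

View pics/g7side.png

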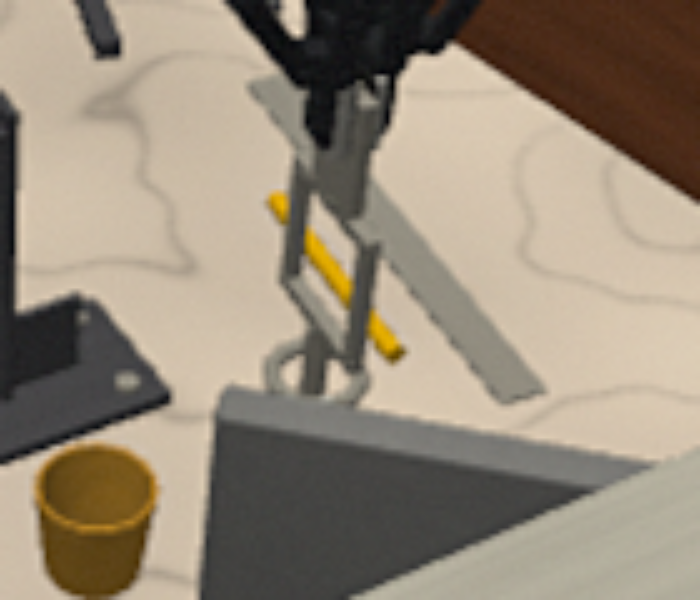

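```bash
cat > arc.py <<'E'
from h import *
import sys
H=np.array([647,-227]);a0,a1,n=map(float,sys.argv[1:4])
s,t,R=pose();print('F',s['ft_force'].round(1),'tcp',t.round(1),'ang now',np.degrees(np.arctan2(*(t[:2]-H)[::-1])),'r',np.hypot(*(t[:2]-H)))
p=t[:2]
for a in np.linspace(a0,a1,int(n)):
    q=H+179.2*np.array([np.cos(np.radians(a)),np.sin(np.radians(a))]);d=R.inv().apply(np.r_[q-p,0])/10;print(a.round(1),q.round(1),d.round(2));p=q
E
python3 arc.py 107.5 137.5 10
```

```text
F [-0.9  0.1 -6.1] tcp [601.6 -53.9 452.3] ang now 104.6973641414751 r 178.9160742931018
107.5 [593.1 -56.1] [ 0.   -0.76  0.44]
110.8 [583.3 -59.5] [ 0.   -0.86  0.59]
114.2 [573.6 -63.5] [ 0.   -0.82  0.64]
117.5 [564.3 -68. ] [ 0.   -0.78  0.69]
120.8 [555.2 -73.1] [ 0.   -0.74  0.73]
124.2 [546.4 -78.7] [ 0.   -0.7   0.78]
127.5 [537.9 -84.8] [ 0.   -0.65  0.81]
130.8 [529.8 -91.4] [ 0.   -0.6   0.85]
134.2 [522.1 -98.5] [ 0.   -0.55  0.88]
137.5 [ 514.9 -105.9] [ 0.   -0.5   0.92]
```

Emit:
apply_moves:
  motion:
    - [[0, 0, 0], [0, -0.76, 0.44], 1]
    - [[0, 0, 0], [0, -0.86, 0.59], 1]
    - [[0, 0, 0], [0, -0.82, 0.64], 1]
    - [[0, 0, 0], [0, -0.78, 0.69], 1]
    - [[0, 0, 0], [0, -0.74, 0.73], 1]

```text
clock: 7.63
tool_pos: [554.9, -73.3, 455.0]
orientation: [89.2, 90.0, -16.4]
ft_force: [0.9, 0.6, -2.3]
opening: 0.072
```

```bash
python3 arc.py 124 137.5 5;python3 - <<'E'
from h import *
for n in ['side']:
  p,d=manip.read_camera(n);np.savez(f'{n}8.npz',p=p,d=d)
  cv2.imwrite(f'pics/g8{n}.png',cv2.resize(p[110:250,300:460],None,fx=4.5,fy=4.5)[:,:,::-1])
E
```

```text
F [ 0.9  0.6 -2.3] tcp [554.9 -73.3 455. ] ang now 120.93302367216026 r 179.20343843657471
124.0 [546.8 -78.4] [-0.   -0.64  0.71]
127.4 [538.2 -84.6] [-0.   -0.66  0.82]
130.8 [530.  -91.2] [-0.   -0.61  0.86]
134.1 [522.2 -98.4] [-0.   -0.56  0.9 ]
137.5 [ 514.9 -105.9] [-0.   -0.51  0.93]
```

View pics/g8side.png

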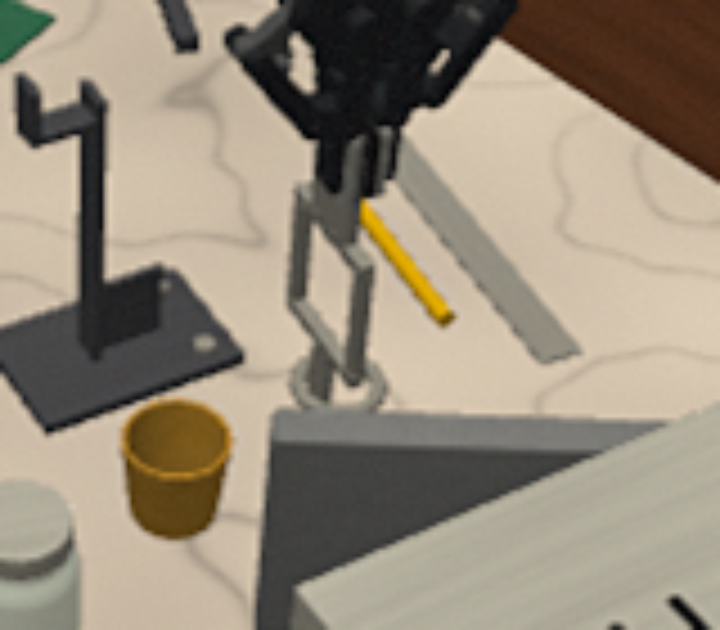

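The door follows the rod (ring centre ≈ (337,382), rod in its forward side). Continue along the arc.

Emit:
apply_moves:
  motion:
    - [[0, 0, 0], [0, -0.64, 0.71], 1]
    - [[0, 0, 0], [0, -0.66, 0.82], 1]
    - [[0, 0, 0], [0, -0.61, 0.86], 1]
    - [[0, 0, 0], [0, -0.56, 0.9], 1]
    - [[0, 0, 0], [0, -0.51, 0.93], 1]

```text
clock: 8.1
tool_pos: [514.9, -106.1, 454.9]
orientation: [86.6, 90.0, -19.0]
ft_force: [-0.4, -0.2, -1.6]
opening: 0.071
```

```bash
python3 arc.py 139.5 149 5
```

```text
F [-0.4 -0.2 -1.6] tcp [ 514.9 -106.1  454.9] ang now 137.53131936693163 r 179.04704804081464
139.5 [ 510.7 -110.6] [-0.   -0.28  0.55]
141.9 [ 506.  -116.4] [-0.   -0.3   0.68]
144.2 [ 501.6 -122.3] [-0.   -0.27  0.69]
146.6 [ 497.4 -128.4] [-0.   -0.24  0.7 ]
149.0 [ 493.4 -134.7] [-0.   -0.21  0.71]
```

Emit:
apply_moves:
  motion:
    - [[0, 0, 0], [0, -0.28, 0.55], 1]
    - [[0, 0, 0], [0, -0.3, 0.68], 1]
    - [[0, 0, 0], [0, -0.27, 0.69], 1]
    - [[0, 0, 0], [0, -0.24, 0.7], 1]
    - [[0, 0, 0], [0, -0.21, 0.71], 1]

```text
clock: 8.52
tool_pos: [493.4, -134.9, 454.7]
orientation: [-40.7, 90.0, -146.3]
ft_force: [0.3, 0.6, -1.8]
opening: 0.071
```

```bash
python3 arc.py 149.5 151 5;python3 - <<'E'
from h import *
for n in ['side']:
  p,d=manip.read_camera(n);np.savez(f'{n}9.npz',p=p,d=d)
  cv2.imwrite(f'pics/g9{n}.png',cv2.resize(p[130:290,280:460],None,fx=3.7,fy=3.7)[:,:,::-1])
  print(ringfit(n,d,[495,-132]))
E
```

```text
F [ 0.3  0.6 -1.8] tcp [ 493.4 -134.9  454.7] ang now 149.04357498377624 r 179.10772598231358
149.5 [ 492.6 -136. ] [ 0.   -0.05  0.14]
149.9 [ 492.  -137.1] [ 0.   -0.03  0.11]
150.2 [ 491.4 -138.1] [ 0.   -0.03  0.11]
150.6 [ 490.8 -139.1] [ 0.   -0.03  0.11]
151.0 [ 490.3 -140.1] [ 0.   -0.03  0.11]
(array([ 502.8041686 , -121.96920685]), 146, np.float64(337.7079739127032))
```

View pics/g9side.png

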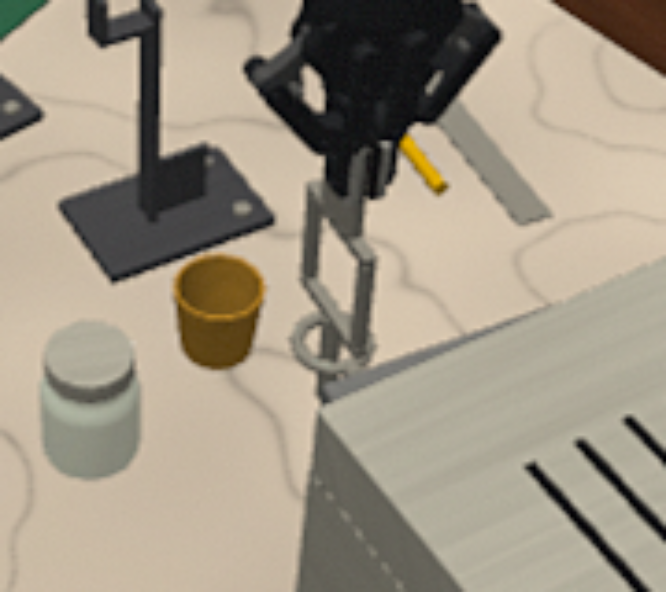

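Nearly shut: ring centre ≈ (330,340) in the crop, door edge just ahead of the oven face. Creep on while watching force.

Emit:
apply_moves:
  motion:
    - [[0, 0, 0], [0, -0.05, 0.14], 1]
    - [[0, 0, 0], [0, -0.03, 0.11], 1]
    - [[0, 0, 0], [0, -0.03, 0.11], 1]
    - [[0, 0, 0], [0, -0.03, 0.11], 1]
    - [[0, 0, 0], [0, -0.03, 0.11], 1]

```text
clock: 8.98
tool_pos: [490.6, -139.3, 454.7]
orientation: [-73.3, 90.0, -178.8]
ft_force: [-0.3, 0.2, -3.0]
opening: 0.07
```

```bash
python3 arc.py 151.5 153 5;python3 - <<'E'
from h import *
p,d=manip.read_camera('side');print(ringfit('side',d,[495,-132]));print(manip.read_state()['ft_torque'])
E
```

```text
F [-0.3  0.2 -3. ] tcp [ 490.6 -139.3  454.7] ang now 150.72479281996422 r 179.2886568218586
151.5 [ 489.5 -141.5] [ 0.   -0.05  0.24]
151.9 [ 489.  -142.5] [ 0.   -0.03  0.11]
152.2 [ 488.4 -143.6] [ 0.   -0.03  0.11]
152.6 [ 487.9 -144.6] [ 0.   -0.02  0.11]
153.0 [ 487.3 -145.6] [ 0.   -0.02  0.11]
(array([ 499.89352566, -126.10458689]), 155, np.float64(452.9802156666891))
[-0.01750478  0.01596717 -0.00079404]
```

Emit:
apply_moves:
  motion:
    - [[0, 0, 0], [0, -0.04, 0.14], 1]
    - [[0, 0, 0], [0, -0.03, 0.11], 1]
    - [[0, 0, 0], [0, -0.03, 0.11], 1]
    - [[0, 0, 0], [0, -0.02, 0.11], 1]
    - [[0, 0, 0], [0, -0.02, 0.11], 1]

```text
clock: 9.45
tool_pos: [487.6, -144.8, 454.7]
orientation: [-4.6, 90.0, -110.1]
ft_force: [-0.1, 0.5, -2.7]
opening: 0.071
```

```bash
python3 arc.py 153.5 155 5;python3 - <<'E'
from h import *
p,d=manip.read_camera('side');print(ringfit('side',d,[495,-132]));print(manip.read_state()['ft_torque'])
E
```

```text
F [-0.1  0.5 -2.7] tcp [ 487.6 -144.8  454.7] ang now 152.7160823431973 r 179.38659226482852
153.5 [ 486.6 -147. ] [ 0.   -0.03  0.24]
153.9 [ 486.1 -148.1] [ 0.   -0.02  0.12]
154.2 [ 485.6 -149.1] [ 0.   -0.02  0.12]
154.6 [ 485.1 -150.2] [ 0.   -0.02  0.12]
155.0 [ 484.6 -151.3] [ 0.   -0.02  0.12]
(array([ 496.85015768, -131.03250844]), 161, np.float64(472.09997575586044))
[-0.01344873 -0.00921983 -0.0362616 ]
```

Emit:
apply_moves:
  motion:
    - [[0, 0, 0], [0, -0.02, 0.06], 1]
    - [[0, 0, 0], [0, -0.02, 0.06], 1]
    - [[0, 0, 0], [0, -0.02, 0.06], 1]
    - [[0, 0, 0], [0, -0.01, 0.06], 1]
    - [[0, 0, 0], [0, 0, 0], 1]

```text
clock: 9.92
tool_pos: [486.3, -146.9, 454.7]
orientation: [-8.3, 90.0, -113.9]
ft_force: [-0.3, -0.4, -2.4]
opening: 0.073
```

```bash
python3 arc.py 154.5 155 5;python3 - <<'E'
from h import *
p,d=manip.read_camera('side');np.savez('side10.npz',p=p,d=d);print(ringfit('side',d,[495,-132]));print(manip.read_state()['ft_torque'])
cv2.imwrite('pics/g10.png',cv2.resize(p[130:290,280:460],None,fx=3.7,fy=3.7)[:,:,::-1])
E
```

```text
F [-0.3 -0.4 -2.4] tcp [ 486.3 -146.9  454.7] ang now 153.506264057077 r 179.59557078635808
154.5 [ 485.3 -149.9] [ 0.   -0.02  0.31]
154.6 [ 485.1 -150.2] [ 0.   -0.01  0.04]
154.8 [ 484.9 -150.6] [ 0.   -0.01  0.04]
154.9 [ 484.8 -150.9] [ 0.   -0.01  0.04]
155.0 [ 484.6 -151.3] [ 0.   -0.01  0.04]
(array([ 494.95992953, -133.06539883]), 155, np.float64(434.4540851464843))
[-0.02209008 -0.05232719  0.0062804 ]
```

View pics/g10.png

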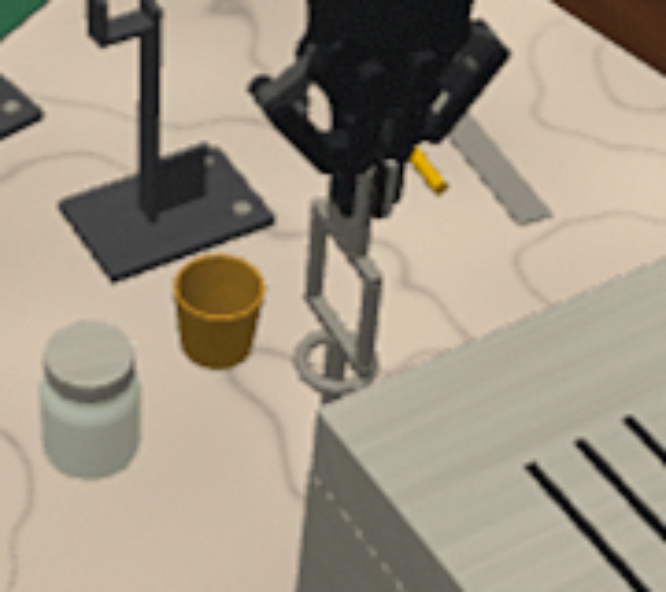

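Emit:
apply_moves:
  motion:
    - [[0, 0, 0], [0, -0.01, 0.05], 1]
    - [[0, 0, 0], [0, -0.01, 0.05], 1]
    - [[0, 0, 0], [0, -0.01, 0.05], 1]
    - [[0, 0, 0], [0, -0.01, 0.05], 1]
    - [[0, 0, 0], [0, 0, 0], 1]

```text
clock: 10.38
tool_pos: [485.4, -148.7, 454.7]
orientation: [83.4, 90.0, -22.2]
ft_force: [0.5, 0.4, -2.2]
opening: 0.067
```

```bash
python3 - <<'E'
from h import *
p,d=manip.read_camera('side');print(ringfit('side',d,[495,-132]));s=manip.read_state();print(s['tool_pos'],s['ft_force'],s['ft_torque'])
E
```

```text
(array([ 494.14699882, -134.22731341]), 149, np.float64(398.48024687722614))
[ 485.37387483 -148.63538422  454.72885425] [ 0.54978263  1.08816063 -1.7633385 ] [ 0.1411559  -0.08949164  0.04439211]
```

Emit:
apply_moves:
  motion:
    - [[0, 0, 0], [0, -0.01, 0.05], 1]
    - [[0, 0, 0], [0, -0.01, 0.05], 1]
    - [[0, 0, 0], [0, -0.01, 0.05], 1]
    - [[0, 0, 0], [0, 0, 0], 1]
    - [[0, 0, 0], [0, 0, 0], 1]

```text
clock: 10.85
tool_pos: [484.8, -149.9, 454.7]
orientation: [154.5, 90.0, 48.9]
ft_force: [1.2, 1.7, -2.9]
opening: 0.073
```

```bash
python3 - <<'E'
from h import *
p,d=manip.read_camera('side');print(ringfit('side',d,[495,-132]));s=manip.read_state();print(s['tool_pos'],s['ft_force'],s['ft_torque'])
E
```

```text
(array([ 494.50646654, -134.00756375]), 145, np.float64(365.3712506713679))
[ 484.75551068 -149.86216531  454.71683877] [ 1.58435316  1.80282208 -2.82260373] [ 0.86522521 -0.55584325 -0.06496041]
```

Emit:
apply_moves:
  motion:
    - [[0, 0, 0], [0, -0.01, 0.05], 1]
    - [[0, 0, 0], [0, -0.01, 0.05], 1]
    - [[0, 0, 0], [0, -0.01, 0.05], 1]
    - [[0, 0, 0], [0, 0, 0], 1]
    - [[0, 0, 0], [0, 0, 0], 1]

```text
clock: 11.32
tool_pos: [484.1, -151.3, 454.8]
orientation: [114.0, 90.0, 8.4]
ft_force: [3.3, 3.6, -2.7]
opening: 0.073
```

```bash
python3 - <<'E'
from h import *
p,d=manip.read_camera('side');r=ringfit('side',d,[495,-132]);print(r);s=manip.read_state();print(s['tool_pos'],s['ft_force'],s['ft_torque'])
rodaxis(d,[485,-150],154,216)
go([*(s['tool_pos'][:2]-0), 454],-15.6)
# unload: back 11 mm opposite tangent
go([485+.53*11,-150+.848*11,454.7],-15.6)
E
```

```text
(array([ 494.28814897, -134.02639753]), 146, np.float64(371.3942481133719))
[ 484.09437148 -151.28584632  454.75013686] [ 2.8973031   3.9891435  -2.14033962] [ 1.2876695  -1.14960703 -0.07483761]
154 27 axis [ 487.9 -141.1]
166 18 axis [ 486.8 -137.8]
178 81 axis [ 486.5 -144.2]
190 16 axis [ 480.8 -164.8]
202 13 axis [ 480.9 -165.6]
214 18 axis [ 480.3 -164.6]
lowest [130.  131.4 134.5 135.9]
clk 11.37 tcp [ 484.1 -151.3  454.8] yaw -15.6 F [ 2.9  4.  -2.1] open 0.072
 turn [ 0.0003 -0.0001 -0.0003] shift cm [ 0.075 -0.     0.   ] rows>= 0.02  in world d [ 0.   0.  -0.8]
  per row / 1 [ 0.0003 -0.0001 -0.0003] [ 0.075 -0.     0.   ]
  per row / 5 [ 0.0001 -0.     -0.0001] [ 0.015 -0.     0.   ]
clk 11.37 tcp [ 484.1 -151.3  454.8] yaw -15.6 F [ 2.9  4.  -2.1] open 0.072
 turn [ 0.0003 -0.0001 -0.0003] shift cm [ 0.005  0.364 -1.203] rows>= 0.3  in world d [ 6.7 10.6 -0.1]
  per row / 1 [ 0.0003 -0.0001 -0.0003] [ 0.005  0.364 -1.203]
  per row / 5 [ 0.0001 -0.     -0.0001] [ 0.001  0.073 -0.241]
```

The ring has stopped moving (≈(494,-134), predicted shut (495,-132)) while force rises to 5 N, so the door is on its stop. Centre the rod in the ring.

Emit:
apply_moves:
  motion:
    - [[0, 0, 0], [0, 0.06, -0.2], 1]
    - [[0, 0, 0], [0, 0.06, -0.2], 1]
    - [[0, 0, 0], [0, 0.06, -0.2], 1]
    - [[0, 0, 0], [0, 0.06, -0.2], 1]
    - [[0, 0, 0], [0, 0.06, -0.2], 1]
  grip_force: 120

```text
clock: 11.78
tool_pos: [489.6, -142.4, 454.7]
orientation: [-32.9, 90.0, -138.5]
ft_force: [-0.0, -0.7, -2.7]
opening: 0.065
```

```bash
python3 - <<'E'
from h import *
p,d=manip.read_camera('side');r=ringfit('side',d,[495,-132]);print(r);s=manip.read_state();print(s['tool_pos'],s['ft_force'],s['ft_torque'])
cv2.imwrite('pics/g11.png',cv2.resize(p[130:270,300:440],None,fx=4.2,fy=4.2)[:,:,::-1])
E
```

```text
(array([ 494.55300716, -133.68065986]), 165, np.float64(728.0521602199697))
[ 489.82440037 -142.06241863  454.65670068] [ 0.1300922   1.18820117 -1.91701191] [ 0.01574197 -0.04511842  0.0380936 ]
```

View pics/g11.png

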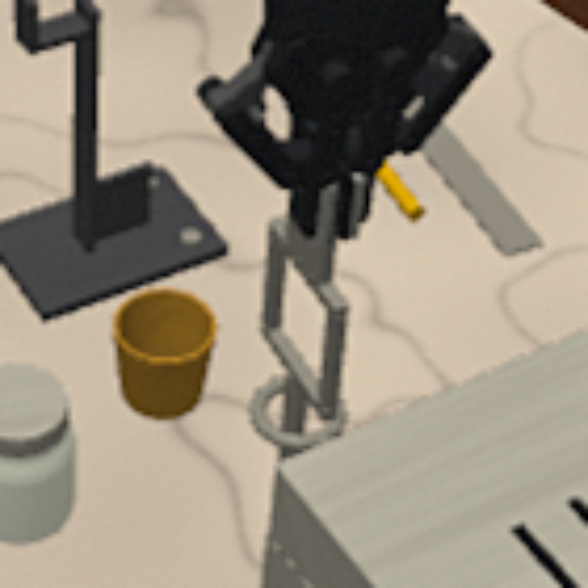

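Rod stands free in the ring (ring centre ≈ (297,410), shank ≈ (293,415)); no side force. Lift out.

Emit:
apply_moves:
  motion:
    - [[0, 0, 0], [-0.5, 0, 0], 1]
    - [[0, 0, 0], [-0.5, 0, 0], 1]
    - [[0, 0, 0], [-0.5, 0, 0], 1]
    - [[0, 0, 0], [-0.5, 0, 0], 1]
    - [[0, 0, 0], [-0.5, 0, 0], 1]

```text
clock: 12.25
tool_pos: [489.5, -142.6, 480.4]
orientation: [65.2, 90.0, -40.4]
ft_force: [0.7, 0.7, -2.5]
opening: 0.068
```

Emit:
apply_moves:
  motion:
    - [[0, 0, 0], [-0.8, 0, 0], 1]
    - [[0, 0, 0], [-0.8, 0, 0], 1]
    - [[0, 0, 0], [-0.8, 0, 0], 1]
    - [[0, 0, 0], [-0.8, 0, 0], 1]
    - [[0, 0, 0], [-0.8, 0, 0], 1]

```text
clock: 12.67
tool_pos: [489.5, -142.5, 520.6]
orientation: [61.4, 90.0, -44.2]
ft_force: [-0.3, -0.9, -1.8]
opening: 0.068
```

Emit:
apply_moves:
  motion:
    - [[0, 0, 0], [-1.1, 0, 0], 1]
    - [[0, 0, 0], [-1.1, 0, 0], 1]
    - [[0, 0, 0], [-1.1, 0, 0], 1]
    - [[0, 0, 0], [-1.1, 0, 0], 1]
    - [[0, 0, 0], [-1.1, 0, 0], 1]

```text
clock: 13.08
tool_pos: [489.5, -142.5, 575.8]
orientation: [32.2, 90.0, -73.4]
ft_force: [-0.7, -0.1, -2.5]
opening: 0.067
```

```bash
python3 - <<'E'
from h import *
p,d=manip.read_camera('side');np.savez('side12.npz',p=p,d=d);r=ringfit('side',d,[495,-132]);print(r);s=manip.read_state();print(s['tool_pos'],s['ft_force'],s['ft_torque'])
rodaxis(d,s['tool_pos'],230,320)
cv2.imwrite('pics/g12.png',cv2.resize(p[90:270,280:460],None,fx=3.3,fy=3.3)[:,:,::-1])
E
```

```text
(array([ 493.03760855, -134.08040757]), 201, np.float64(338.6342990460116))
[ 489.43269472 -142.61938467  577.52241008] [-0.07189489  0.5588337   0.47544158] [-0.0642045  -0.06284716  0.01964589]
230 17 axis [ 491.9 -133.1]
242 28 axis [ 491.3 -134.8]
254 29 axis [ 491.6 -134.3]
266 35 axis [ 492.1 -133.3]
278 28 axis [ 491.4 -132.9]
290 36 axis [ 490.1 -132.4]
302 81 axis [ 491.4 -139. ]
314 20 axis [ 485.2 -157.8]
lowest [230.1 231.9 234.4 235.6]
```

View pics/g12.png

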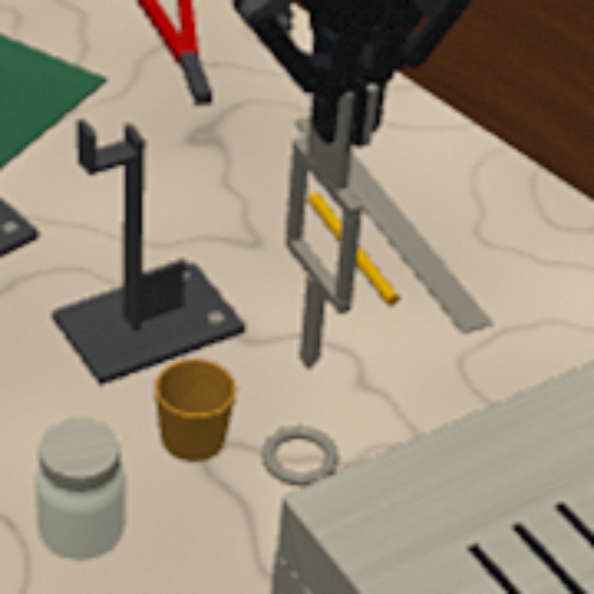

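```bash
cat >>h.py <<'E'
def stirrup(d,t,tip):
    # points in tab plane coords: s along tool z direction(-sin..), list extents by height
    w=cloud('side',d);s,tp,R=pose();M=R.as_matrix();q=(w-tp)
    sy=q@M[:,1];sz=q@M[:,2];m=(abs(sy)<14)&(abs(sz)<60)&(w[...,2]>tip)&(w[...,2]<tip+168)
    for z in range(int(tip),int(tip)+168,8):
        k=m&(w[...,2]>=z)&(w[...,2]<z+8)
        if k.sum()>2: v=np.sort(sz[k]);print(z-int(tip),k.sum(),'sz min/max',v[[0,-1]].round(1),'gap',(lambda g,i:(v[i].round(1),v[i+1].round(1)))(np.diff(v),np.diff(v).argmax()),'sy med',np.median(sy[k]).round(1))
E
python3 - <<'E'
from h import *
stirrup(np.load('side12.npz')['d'],None,234)
E
```

```text
0 15 sz min/max [-10.2  -2.5] gap (np.float64(-8.8), np.float64(-7.3)) sy med -4.3
8 20 sz min/max [-11.   -1.1] gap (np.float64(-11.0), np.float64(-9.2)) sy med -3.1
16 17 sz min/max [-8.8 -2.6] gap (np.float64(-6.8), np.float64(-5.4)) sy med -4.2
24 20 sz min/max [-10.2  -2.7] gap (np.float64(-8.7), np.float64(-6.6)) sy med -4.0
32 24 sz min/max [-13.   -2.6] gap (np.float64(-13.0), np.float64(-11.4)) sy med -4.1
40 20 sz min/max [-11.   -2.7] gap (np.float64(-11.0), np.float64(-9.4)) sy med -2.5
48 19 sz min/max [-10.9  -2.6] gap (np.float64(-9.0), np.float64(-6.3)) sy med -4.2
56 16 sz min/max [-11.   13.8] gap (np.float64(0.7), np.float64(13.8)) sy med -5.3
64 112 sz min/max [-41.6  23.7] gap (np.float64(15.0), np.float64(19.2)) sy med -3.9
72 57 sz min/max [-45.1  22.8] gap (np.float64(-29.9), np.float64(-21.9)) sy med -2.9
80 40 sz min/max [-42.8  23.2] gap (np.float64(-33.5), np.float64(13.0)) sy med -3.5
88 36 sz min/max [-41.9  24. ] gap (np.float64(-33.7), np.float64(16.8)) sy med -3.1
96 41 sz min/max [-42.1  22.7] gap (np.float64(-33.6), np.float64(14.5)) sy med -3.5
104 38 sz min/max [-45.1  22. ] gap (np.float64(-35.4), np.float64(13.9)) sy med -3.6
112 37 sz min/max [-44.6  22.3] gap (np.float64(-33.8), np.float64(13.9)) sy med -3.3
120 34 sz min/max [-43.1  22.4] gap (np.float64(-36.4), np.float64(14.1)) sy med -3.2
128 81 sz min/max [-45.6  22.4] gap (np.float64(8.6), np.float64(12.7)) sy med -4.3
136 83 sz min/max [-44.6  22.3] gap (np.float64(-35.6), np.float64(-31.2)) sy med -3.7
144 54 sz min/max [-26.9   6.6] gap (np.float64(-24.9), np.float64(-22.8)) sy med -4.3
152 45 sz min/max [-30.2   5.5] gap (np.float64(-11.2), np.float64(-7.9)) sy med -4.4
160 14 sz min/max [-29.    7.7] gap (np.float64(-28.9), np.float64(1.9)) sy med -3.9
```

Emit:
apply_moves:
  motion:
    - [[0, 0, 0], [0, -0.7, -2.0], 1]
    - [[0, 0, 0], [0, -0.7, -2.8], 1]
    - [[0, 0, 0], [0, -0.7, -2.8], 1]
    - [[0, 0, 0], [0, -0.7, -2.8], 1]
    - [[0, 0, 0], [0, -0.7, -2.8], 1]

```text
clock: 13.55
tool_pos: [491.1, -4.6, 574.8]
orientation: [22.0, 90.0, -83.6]
ft_force: [1.2, -0.1, -2.2]
opening: 0.064
```

Emit:
apply_moves:
  motion:
    - [[0, 0, 0], [0, -0.7, -2.8], 1]
    - [[0, 0, 0], [0, -0.7, -2.8], 1]
    - [[0, 0, 0], [0, -0.7, -2.8], 1]
    - [[0, 0, 0], [0, -0.7, -2.8], 1]
    - [[0, 0, 0], [0, -0.7, -2.0], 1]

```text
clock: 13.97
tool_pos: [492.9, 133.0, 574.5]
orientation: [-118.9, 90.0, 135.6]
ft_force: [-0.1, -0.1, -3.8]
opening: 0.068
```

```bash
python3 - <<'E'
from h import *
go([497,145,433],-16)
p,d=manip.read_camera('side');np.savez('side13.npz',p=p,d=d);s=manip.read_state()
stirrup(d,None,234)
cv2.imwrite('pics/g13.png',cv2.resize(p[20:220,200:440],None,fx=3,fy=3)[:,:,::-1])
E
```

```text
clk 13.97 tcp [492.9 133.  574.5] yaw -15.5 F [-0.1 -0.1 -3.8] open 0.068
 turn [ 0.0089 -0.0003  0.0005] shift cm [14.153  0.078 -1.258] rows>= 3.41  in world d [   4.1   12.  -141.5]
  per row / 4 [ 0.0022 -0.0001  0.0001] [ 3.538  0.019 -0.314]
  per row / 5 [ 0.0018 -0.0001  0.0001] [ 2.831  0.016 -0.252]
0 13 sz min/max [-6.2  2.1] gap (np.float64(-5.3), np.float64(-3.0)) sy med -0.5
8 19 sz min/max [-6.5  4.2] gap (np.float64(1.5), np.float64(4.2)) sy med -0.0
16 18 sz min/max [-6.7  1.4] gap (np.float64(-5.9), np.float64(-3.9)) sy med -0.5
24 19 sz min/max [-5.7  2.4] gap (np.float64(-4.9), np.float64(-3.0)) sy med -0.6
32 14 sz min/max [-4.2  2.5] gap (np.float64(0.1), np.float64(2.5)) sy med 0.1
40 15 sz min/max [-5.7  0.2] gap (np.float64(-5.7), np.float64(-4.4)) sy med -0.6
48 14 sz min/max [-6.7  1.6] gap (np.float64(-6.7), np.float64(-3.0)) sy med -1.6
56 13 sz min/max [-25.5  23.9] gap (np.float64(-0.2), np.float64(23.9)) sy med -2.4
64 76 sz min/max [-40.2  27.5] gap (np.float64(18.2), np.float64(23.0)) sy med -1.2
72 31 sz min/max [-37.5  26.8] gap (np.float64(-29.0),
[... 262 characters left out ...]
t64(19.4)) sy med 0.3
104 34 sz min/max [-36.9  27.1] gap (np.float64(-30.6), np.float64(19.8)) sy med 0.8
112 24 sz min/max [-36.9  26.1] gap (np.float64(-32.1), np.float64(21.3)) sy med -1.2
120 22 sz min/max [-34.   26.2] gap (np.float64(-26.8), np.float64(12.8)) sy med -1.0
128 59 sz min/max [-41.1  24.7] gap (np.float64(1.2), np.float64(6.9)) sy med -2.0
136 38 sz min/max [-37.8  22.6] gap (np.float64(-37.8), np.float64(-23.3)) sy med -2.1
144 28 sz min/max [-22.4  10.8] gap (np.float64(-14.9), np.float64(-8.8)) sy med -2.4
152 26 sz min/max [-15.9   9.6] gap (np.float64(-7.5), np.float64(-1.5)) sy med -2.1
160 13 sz min/max [ 5.9 13.5] gap (np.float64(9.9), np.float64(11.4)) sy med 2.0
```

View pics/g13.png

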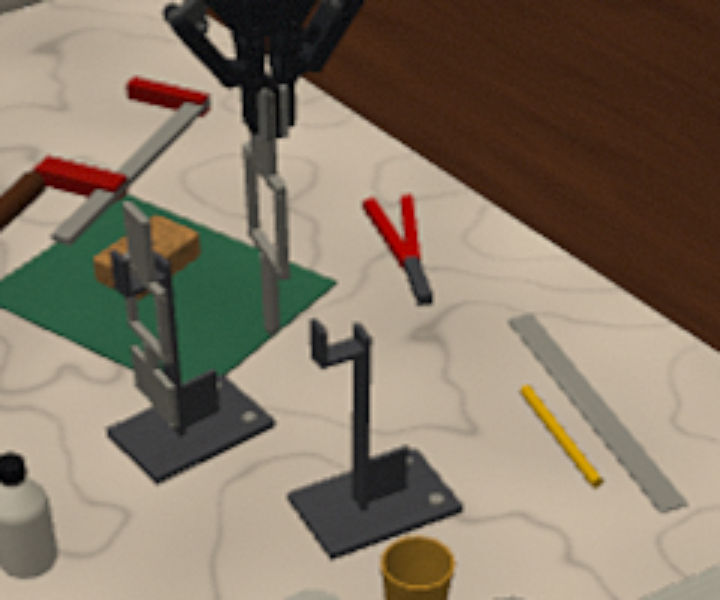

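Emit:
apply_moves:
  motion:
    - [[0, 0, 0], [2.6, 0.02, -0.25], 1]
    - [[0, 0, 0], [2.8, 0.02, -0.25], 1]
    - [[0, 0, 0], [2.8, 0.02, -0.25], 1]
    - [[0, 0, 0], [2.8, 0.02, -0.25], 1]
    - [[0, 0, 0], [2.6, 0.02, -0.25], 1]

```text
clock: 14.43
tool_pos: [497.2, 142.2, 437.4]
orientation: [-12.4, 90.0, -118.0]
ft_force: [0.3, 0.8, -3.0]
opening: 0.07
```

Emit:
apply_moves:
  motion:
    - [[0, 0, 0], [0, 0, 0], 1]
    - [[0, 0, 0], [0, 0, 0], 1]
    - [[0, 0, 0], [0, 0, 0], 1]
    - [[0, 0, 0], [0, 0, 0], 1]
    - [[0, 0, 0], [0, 0, 0], 1]

```text
clock: 14.85
tool_pos: [497.5, 142.2, 439.9]
orientation: [124.4, 89.9, 18.8]
ft_force: [-0.1, 0.3, -3.3]
opening: 0.067
```

```bash
python3 - <<'E'
from h import *
p,d=manip.read_camera('side');np.savez('side14.npz',p=p,d=d);s=manip.read_state()
stirrup(d,None,s['tool_pos'][2]-342)
go([556,134.5,433],-16)
cv2.imwrite('pics/g14.png',cv2.resize(p[20:220,200:440],None,fx=3,fy=3)[:,:,::-1])
E
```

```text
0 8 sz min/max [-8.6 -1.6] gap (np.float64(-8.6), np.float64(-6.6)) sy med -0.8
8 13 sz min/max [-8.7 -1.6] gap (np.float64(-8.7), np.float64(-6.8)) sy med -2.2
16 13 sz min/max [-8.  -2.4] gap (np.float64(-8.0), np.float64(-5.9)) sy med -1.5
24 14 sz min/max [-8.2 -1.3] gap (np.float64(-3.3), np.float64(-1.8)) sy med -2.0
32 12 sz min/max [-12.5  -2.5] gap (np.float64(-12.5), np.float64(-10.1)) sy med -2.9
40 14 sz min/max [-10.8  -1.3] gap (np.float64(-10.8), np.float64(-8.8)) sy med -2.1
48 10 sz min/max [-10.3  -2. ] gap (np.float64(-9.3), np.float64(-6.3)) sy med -3.5
56 6 sz min/max [-9.3 -3.9] gap (np.float64(-7.9), np.float64(-5.9)) sy med -3.5
64 50 sz min/max [-39.5  23.4] gap (np.float64(11.7), np.float64(18.5)) sy med -2.6
72 37 sz min/max [-39.4  23.7] gap (np.float64(10.0), np.float64(19.4)) sy med -1.3
80 24 sz min/max [-37.9  22.6] gap (np.float64(-33.7), np.float64(19.6)) sy med -1.0
88 23 sz min/max [-41.1  25.2] gap (np.float64(-33.6), np.float64(14.8)) sy med -2.6
96 23 sz min/max [-42.4  23.5] gap (np.float64(-33.7), np.float64(15.2)) sy med -2.6
104 19 sz min/ma
[... 269 characters left out ...]
2.3] gap (np.float64(-18.3), np.float64(-10.8)) sy med -3.4
136 48 sz min/max [-44.5  22.2] gap (np.float64(-31.1), np.float64(-21.6)) sy med -2.7
144 21 sz min/max [-24.    5.3] gap (np.float64(-22.6), np.float64(-16.4)) sy med -4.1
152 17 sz min/max [-14.8   6.7] gap (np.float64(-14.8), np.float64(-8.1)) sy med -1.7
160 8 sz min/max [1.4 7.4] gap (np.float64(2.5), np.float64(4.1)) sy med 0.6
clk 14.9 tcp [497.5 142.2 439.7] yaw -15.6 F [-0.8 -0.5 -2.4] open 0.068
 turn [ 0.0072 -0.0009 -0.0012] shift cm [ 0.678  5.846 -0.829] rows>= 1.43  in world d [58.5 -7.7 -6.7]
  per row / 2 [ 0.0036 -0.0004 -0.0006] [ 0.339  2.923 -0.415]
  per row / 5 [ 0.0014 -0.0002 -0.0002] [ 0.136  1.169 -0.166]
```

View pics/g14.png

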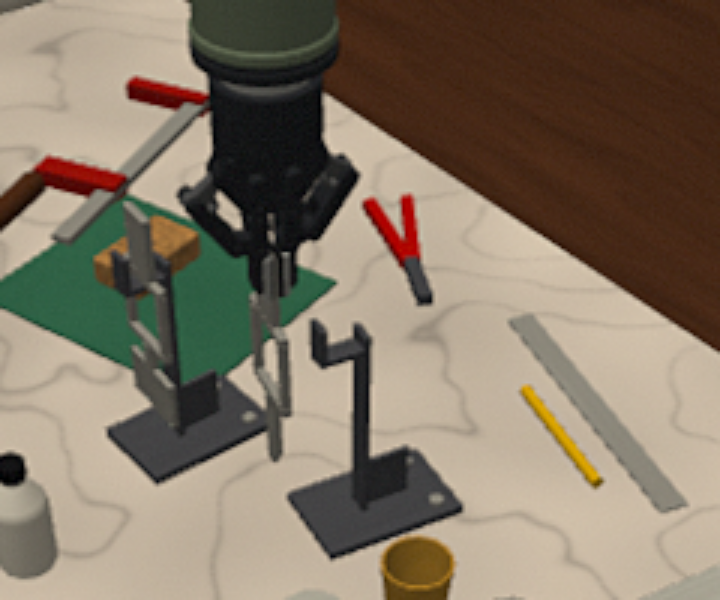

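Emit:
apply_moves:
  motion:
    - [[0, 0, 0], [0.7, 0, -0.5], 1]
    - [[0, 0, 0], [0, 0.8, -0.15], 1]
    - [[0, 0, 0], [0, 0.8, -0.1], 1]
    - [[0, 0, 0], [0, 0.8, -0.1], 1]
    - [[0, 0, 0], [0, 0.5, -0.1], 1]

```text
clock: 15.32
tool_pos: [528.5, 143.9, 431.4]
orientation: [23.3, 90.0, -82.3]
ft_force: [-1.1, 0.2, -1.7]
opening: 0.068
```

```bash
python3 - <<'E'
from h import *
p,d=manip.read_camera('side');np.savez('side15.npz',p=p,d=d)
go([556.8,137,433],-15.6)
cv2.imwrite('pics/g15.png',cv2.resize(p[60:200,240:380],None,fx=4.2,fy=4.2)[:,:,::-1])
E
```

```text
clk 15.37 tcp [528.9 143.8 431.3] yaw -15.6 F [-0.9  0.1 -2.8] open 0.064
 turn [ 0.0001  0.0002 -0.0003] shift cm [-0.167  2.867 -0.096] rows>= 0.69  in world d [27.9 -6.8  1.7]
  per row / 1 [ 0.0001  0.0002 -0.0003] [-0.167  2.867 -0.096]
  per row / 5 [ 0.      0.     -0.0001] [-0.033  0.573 -0.019]
```

View pics/g15.png

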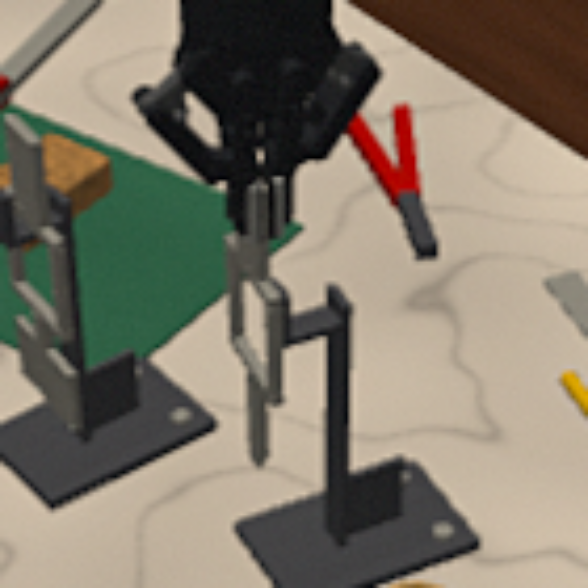

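```bash
python3 - <<'E'
from h import *
np.set_printoptions(precision=1,suppress=True)
o=np.array([558.8,144.3]);ex=np.array([.983,-.182]);ey=np.array([.182,.983])
def st(w): q=w[...,:2]-o; return q@ex,q@ey,w[...,2]
w=cloud('side',np.load('side14.npz')['d']);x,y,z=st(w)
m=(abs(x)<30)&(abs(y)<25)&(z>170)&(z<218)
# seat top z~184, tip top z~214, upright top 196
for nm,k in dict(tiptop=m&(z>209)&(x<-8),tip=m&(x<-8),seat=m&(z>180)&(z<187)&(x>-13)&(x<14),upr=m&(z>190)&(x>10)).items():
    print(nm,k.sum(),'x',np.percentile(x[k],[5,50,95]),'y',np.percentile(y[k],[5,50,95]),'z',np.percentile(z[k],[5,95]))
w=cloud('side',np.load('side15.npz')['d']);x,y,z=st(w)
for zz in range(60,230,10):
    k=(abs(x+30)<12)&(abs(y)<50)&(z>=zz)&(z<zz+10)
    if k.sum(): v=np.sort(y[k]);print(zz,k.sum(),'y',v[[0,-1]],'gap',v[np.diff(v).argmax()],v[np.diff(v).argmax()+1],'x',np.median(x[k]))
E
```

```text
tiptop 16 x [-20.1 -17.5 -15.1] y [-9.9 -0.3  6. ] z [210. 213.]
tip 92 x [-21.1 -18.9 -11.2] y [-11.8  -6.    6. ] z [178. 212.]
seat 50 x [-8.1  3.7 13. ] y [-11.4  -3.8   7.3] z [180.2 183.3]
upr 20 x [17.3 19.  22.4] y [-12.9  -1.8   9.8] z [191.  195.8]
80 3 y [1.8 2.2] gap 1.927025318501094 2.180930096098524 x -31.444362724419225
90 13 y [-3.1  2.2] gap 1.4691133369362857 2.229904495684566 x -28.45898760606226
100 16 y [-4.1  4.7] gap 3.170822513239483 4.67914237555937 x -29.747786313595334
110 15 y [-4.9  5.9] gap 1.7460595015665468 5.873005192165336 x -31.502438258552097
120 14 y [-3.5  5.6] gap 2.305514630113589 5.075094721628222 x -31.97886670756909
130 17 y [-4.6  4.8] gap 2.070921508856341 4.812722175173598 x -31.17216837844492
140 12 y [-3.1  4.7] gap 2.37709361820768 3.936222424914208 x -33.49670193888549
150 41 y [-30.3  34.1] gap -18.24158152476975 -8.01269874938881 x -31.571114803421786
160 44 y [-29.2  34. ] gap -12.016746042882772 -6.270131210808568 x -30.209157261142586
170 31 y [-33.1  32.9] gap -11.378525932424655 27.068834596387973 x -30.880630349638576
180 30 y [-29.1  34. ] gap -10.805797553703611 27.12201580843606 x -28.718166922262643
190 28 y [-29.5  36.8] gap -23.197428351741657 27.45003393157157 x -30.498485885825488
200 26 y [-29.7  38.6] gap -12.213727480787997 28.176622808156665 x -30.776239037131532
210 30 y [-28.6  36.1] gap -0.7035133509384781 27.51028668430497 x -30.53903929471405
220 63 y [-28.5  37.6] gap 10.399169816828723 16.92044171958384 x -31.93450929324548
```

Depth shows the stirrup centred within ~4 mm of the hook's line (stirrup y −29…+35, hook −10…+9), just before the tip. Continue in.

Emit:
apply_moves:
  motion:
    - [[0, 0, 0], [0, 0.6, 0.06], 1]
    - [[0, 0, 0], [0, 0.6, 0.06], 1]
    - [[0, 0, 0], [0, 0.6, 0.02], 1]
    - [[0, 0, 0], [0, 0.6, 0], 1]
    - [[0, 0, 0], [0, 0.6, 0], 1]

```text
clock: 15.78
tool_pos: [557.0, 134.1, 431.7]
orientation: [6.6, 90.0, -99.0]
ft_force: [-0.2, -0.7, -2.1]
opening: 0.064
```

Emit:
apply_moves:
  motion:
    - [[0, 0, 0], [0, 0, 0], 1]
    - [[0, 0, 0], [0, 0, 0], 1]
    - [[0, 0, 0], [0.4, 0, 0], 1]
    - [[0, 0, 0], [0.4, 0, 0], 1]
    - [[0, 0, 0], [0.4, 0, 0], 1]

```text
clock: 16.2
tool_pos: [556.2, 134.5, 419.2]
orientation: [-72.7, 90.0, -178.3]
ft_force: [0.3, -0.2, -2.7]
opening: 0.07
```

```bash
python3 - <<'E'
from h import *
p,d=manip.read_camera('side');np.savez('side16.npz',p=p,d=d)
go([557.5,135,392],-15.6)
cv2.imwrite('pics/g16.png',cv2.resize(p[60:200,240:380],None,fx=4.2,fy=4.2)[:,:,::-1])
E
```

```text
clk 16.25 tcp [556.2 134.4 418.5] yaw -15.6 F [ 0.2 -0.1 -3.9] open 0.062
 turn [0.0005 0.0007 0.0012] shift cm [ 2.648  0.118 -0.091] rows>= 0.64  in world d [  1.3   0.6 -26.5]
  per row / 1 [0.0005 0.0007 0.0012] [ 2.648  0.118 -0.091]
  per row / 5 [0.0001 0.0001 0.0002] [ 0.53   0.024 -0.018]
```

View pics/g16.png

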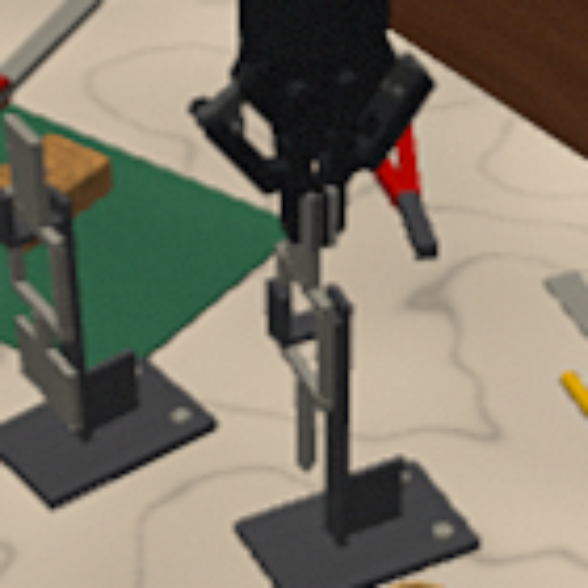

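The hook's tip (≈(278,300)) is now threaded through the stirrup, bar between tip and upright. Lower onto the seat.

Emit:
apply_moves:
  motion:
    - [[0, 0, 0], [0.6, 0, 0], 1]
    - [[0, 0, 0], [0.6, 0, 0], 1]
    - [[0, 0, 0], [0.5, 0, 0], 1]
    - [[0, 0, 0], [0.4, 0, 0], 1]
    - [[0, 0, 0], [0.2, 0, 0], 1]

```text
clock: 16.67
tool_pos: [556.4, 134.3, 396.0]
orientation: [-53.6, 90.0, -159.2]
ft_force: [0.5, -0.0, -2.6]
opening: 0.066
```

Emit:
apply_moves:
  motion:
    - [[0, 0, 0], [0, 0, 0], 1]
    - [[0, 0, 0], [0.1, 0, 0], 1]
    - [[0, 0, 0], [0.1, 0, 0], 1]
    - [[0, 0, 0], [0.05, 0, 0], 1]
    - [[0, 0, 0], [0, 0, 0], 1]

```text
clock: 17.08
tool_pos: [556.5, 134.2, 394.8]
orientation: [115.3, 89.9, 9.7]
ft_force: [-1.9, -0.3, 4.8]
opening: 0.066
```

```bash
python3 - <<'E'
from h import *
p,d=manip.read_camera('side');np.savez('side17.npz',p=p,d=d)
go([557.5,135,392],-15.6)
stirrup(d,0,50)
cv2.imwrite('pics/g17.png',cv2.resize(p[60:200,240:380],None,fx=4.2,fy=4.2)[:,:,::-1])
E
```

```text
clk 17.13 tcp [556.5 134.2 394.7] yaw -15.6 F [-2.1 -0.7  3.7] open 0.068
 turn [ 0.0002 -0.0004 -0.0008] shift cm [ 0.274  0.079 -0.103] rows>= 0.07  in world d [ 1.   0.8 -2.7]
  per row / 1 [ 0.0002 -0.0004 -0.0008] [ 0.274  0.079 -0.103]
  per row / 5 [ 0.     -0.0001 -0.0002] [ 0.055  0.016 -0.021]
0 6 sz min/max [-9.6 -3.5] gap (np.float64(-9.6), np.float64(-6.3)) sy med -3.8
8 11 sz min/max [-8.6 -1.7] gap (np.float64(-6.9), np.float64(-5.4)) sy med -3.0
16 13 sz min/max [-9.7 -1.1] gap (np.float64(-9.7), np.float64(-7.1)) sy med -3.2
24 10 sz min/max [-9. -1.] gap (np.float64(-9.0), np.float64(-7.5)) sy med -2.0
32 13 sz min/max [-11.5  -2.6] gap (np.float64(-11.5), np.float64(-8.9)) sy med -3.3
40 13 sz min/max [-10.4   0.9] gap (np.float64(-3.4), np.float64(-0.0)) sy med -2.2
48 14 sz min/max [-11.    0.3] gap (np.float64(-11.0), np.float64(-8.3)) sy med -3.9
56 6 sz min/max [-7.9 -3.8] gap (np.float64(-7.9), np.float64(-5.8)) sy med -5.1
64 30 sz min/max [-40.5  22.3] gap (np.float64(12.6), np.float64(19.7)) sy med -3.8
72 52 sz min/max [-40.   24.2] gap (np.float64(5.6), 
[... 249 characters left out ...]
, np.float64(18.1)) sy med -0.4
104 11 sz min/max [16.2 25.2] gap (np.float64(23.0), np.float64(25.2)) sy med -2.6
112 10 sz min/max [13.6 22.5] gap (np.float64(13.6), np.float64(16.1)) sy med -1.1
120 14 sz min/max [-3.6 22.5] gap (np.float64(0.3), np.float64(14.6)) sy med -1.9
128 46 sz min/max [-20.8  24.3] gap (np.float64(3.1), np.float64(10.2)) sy med -3.1
136 44 sz min/max [-43.7  24.9] gap (np.float64(-35.3), np.float64(-23.5)) sy med -3.1
144 25 sz min/max [-26.    6.3] gap (np.float64(-24.2), np.float64(-18.3)) sy med -3.8
152 16 sz min/max [-18.4   5.6] gap (np.float64(-12.6), np.float64(-5.7)) sy med -3.7
160 8 sz min/max [1.1 6.8] gap (np.float64(1.1), np.float64(3.8)) sy med 0.1
```

View pics/g17.png

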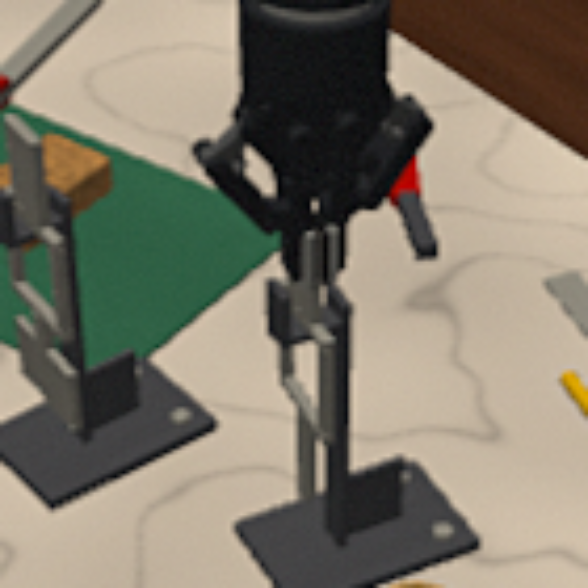

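The force flipped to +4 N up (≈7 N carried by the seat) and the picture matches the original hanging view. Release.

Emit:
apply_moves:
  motion:
    - [[0, 0, 0], [0, 0, 0], 0.9]
    - [[0, 0, 0], [0, 0, 0], 0.85]
    - [[0, 0, 0], [0, 0, 0], 0.8]
    - [[0, 0, 0], [0, 0, 0], 0.6]
    - [[0, 0, 0], [0, 0, 0], 0.4]
  grip_force: 20

```text
clock: 17.55
tool_pos: [556.4, 134.3, 394.2]
orientation: [-12.1, 90.0, -117.7]
ft_force: [-0.5, -0.7, -1.2]
opening: 0.471
```

Emit:
apply_moves:
  motion:
    - [[0, 0, 0], [0, 0, 0], 0.2]
    - [[0, 0, 0], [0, 0, 0], 0]
    - [[0, 0, 0], [0, 0, 0], 0]
    - [[0, 0, 0], [0, 0, 0], 0]
    - [[0, 0, 0], [0, 0, 0], 0]

```text
clock: 17.97
tool_pos: [556.4, 134.3, 394.2]
orientation: [-19.0, 90.0, -124.6]
ft_force: [-0.5, 0.1, 0.3]
opening: 0.999
```

```bash
python3 - <<'E'
from h import *
p,d=manip.read_camera('side');np.savez('side18.npz',p=p,d=d)
go([557.5,135,392],-15.6)
cv2.imwrite('pics/g18.png',cv2.resize(p[60:200,240:380],None,fx=4.2,fy=4.2)[:,:,::-1])
E
```

```text
clk 18.02 tcp [556.4 134.3 394.2] yaw -15.6 F [ 0.9 -0.2 -0.3] open 0.998
 turn [ 0.0003  0.0001 -0.    ] shift cm [ 0.221  0.087 -0.095] rows>= 0.06  in world d [ 1.1  0.7 -2.2]
  per row / 1 [ 0.0003  0.0001 -0.    ] [ 0.221  0.087 -0.095]
  per row / 5 [ 0.0001  0.     -0.    ] [ 0.044  0.017 -0.019]
```

View pics/g18.png

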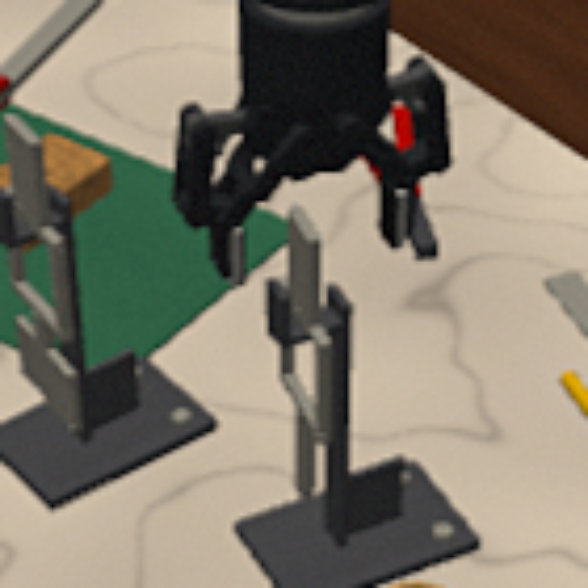

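Released; the rod hangs on its hook. Retreat straight up, then back out of the top camera's view.

Emit:
apply_moves:
  motion:
    - [[0, 0, 0], [-1.5, 0, 0], 0]
    - [[0, 0, 0], [-2.5, 0, 0], 0]
    - [[0, 0, 0], [-3, 0, 0], 0]
    - [[0, 0, 0], [-3, 0, 0], 0]
    - [[0, 0, 0], [-3, 0, 0], 0]

```text
clock: 18.43
tool_pos: [556.1, 134.2, 525.8]
orientation: [17.0, 90.0, -88.6]
ft_force: [1.1, 0.0, -0.1]
opening: 1.0
```

Emit:
apply_moves:
  motion:
    - [[0, 0, 0], [0, -2.5, -2.5], 0]
    - [[0, 0, 0], [0, -2.5, -2.5], 0]
    - [[0, 0, 0], [0, -2.5, -2.5], 0]
    - [[0, 0, 0], [0, -2.5, -2.5], 0]
    - [[0, 0, 0], [0, -2.5, -2.5], 0]

```text
clock: 18.85
tool_pos: [468.5, 289.6, 524.3]
orientation: [152.6, 90.0, 47.0]
ft_force: [1.4, -0.1, -0.1]
opening: 0.998
```

Emit:
apply_moves:
  motion:
    - [[0, 0, 0], [0, -2, -3], 0]
    - [[0, 0, 0], [0, -2, -3], 0]
    - [[0, 0, 0], [0, -2, -3], 0]
    - [[0, 0, 0], [0, -2, -3], 0]
    - [[0, 0, 0], [0, -2, -3], 0]

```text
clock: 19.27
tool_pos: [412.6, 461.3, 524.3]
orientation: [163.8, 90.0, 58.2]
ft_force: [1.0, -0.1, 1.0]
opening: 1.001
```

Emit:
apply_moves:
  motion:
    - [[0, 0, 0], [0, 0, 0], 0]
    - [[0, 0, 0], [0, 0, 0], 0]
    - [[0, 0, 0], [0, 0, 0], 0]
    - [[0, 0, 0], [0, 0, 0], 0]
    - [[0, 0, 0], [0, 0, 0], 0]

```text
clock: 19.68
tool_pos: [414.1, 458.8, 524.5]
orientation: [114.7, 90.0, 9.1]
ft_force: [-0.1, -0.5, 0.5]
opening: 1.0
```

```bash
python3 - <<'E'
from h import *
np.set_printoptions(precision=1,suppress=True)
s=manip.read_state();print(s['clock'],s['tool_pos'],s['ft_force'],abs(s['qvel']).max())
D={}
for n in C:
  p,d=manip.read_camera(n);D[n]=d;cv2.imwrite(f'pics/end{n}.png',p[:,:,::-1])
  w=cloud(n,d)
  m=((w[...,2]>222)&(w[...,2]<256)&(w[...,0]>300)&(w[...,0]<700)&(w[...,1]>-60)&(w[...,1]<420)).astype('uint8')
  k,l,st,ce=cv2.connectedComponentsWithStats(m)
  for i in range(1,k):
    if st[i,4]>20: q=w[l==i];print(n,'tab',np.median(q,0),cv2.minAreaRect(q[:,:2].astype('f')),q[:,2].max())
  print(n,'ring',ringfit(n,d,[495,-132]))
# door front face normal distance to oven plane at top: door top points z~180 in top cam
w=cloud('top',D['top']);H=np.array([647,-227]);ey=np.array([.9878,-.157]);ex=np.array([-.157,-.9878])
q=w[...,:2]-H;x=q@ex;y=q@ey
m=(w[...,2]>172)&(w[...,2]<188)&(x>-80)&(x<20)&(y<-5)&(y>-205)
if m.sum(): print('door top',m.sum(),'front edge fit',[ (lo,np.percentile(x[m&(y>lo)&(y<lo+40)],[3,97])) for lo in(-200,-160,-120,-80,-40)])
E
```

```text
19.6833 [414.1 458.8 524.5] [-0.1 -0.5  0.5] 0.25158598980964286
side tab [485.4 308.4 238.2] ((487.1582946777344, 311.866455078125), (39.0871696472168, 10.092975616455078), 82.49543762207031) 250.2515725089646
side tab [555.6 140.3 239.2] ((557.9338989257812, 144.3268585205078), (39.71810531616211, 8.921028137207031), 73.75663757324219) 249.85974104687136
side ring (array([ 493.1, -134.2]), 202, np.float64(347.1414860212401))
top tab [557.2 146.4 248.1] ((558.7935180664062, 146.993896484375), (33.816741943359375, 8.438469886779785), 73.41456604003906) 252.8032824023513
top tab [486.4 310.9 248.2] ((487.77783203125, 314.38818359375), (33.804012298583984, 8.329235076904297), 85.62650299072266) 253.71152230661656
top ring (array([ 494.2, -131.9]), 185, np.float64(612.5571248770154))
door top 924 front edge fit [(-200, array([-24.6,  -0.4])), (-160, array([-24.7,  -0.3])), (-120, array([-24.6,  -0.2])), (-80, array([-24.5,  -0.3])), (-40, array([-24.2,  -0.4]))]
```

View pics/endtop.png

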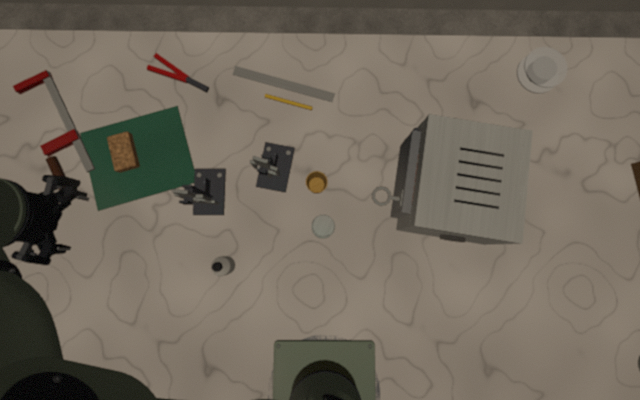

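View pics/endside.png

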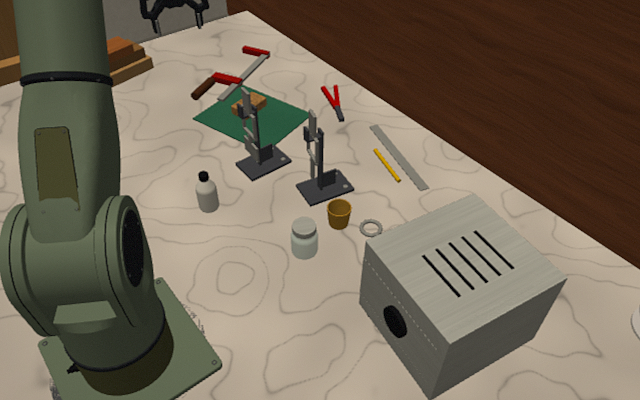

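The final views show the door flat against the oven: its top edge is parallel to the oven front within about 0.4 mm. The rod hangs with its tab top at 250 mm, and the scraper, jar, bottle and tin sit where they started.

```bash
python3 -c "
from plant import manip
print(manip.finish_job())"
```

```text
the job is handed in; nothing more can be done
None
```

The job is done and handed in at about 19.8 s of the 64 s allowed. I gripped the rod by its tab, lifted it over the hook's tip, and lowered its point into the ring. I then swung the door along its arc until it met the stop, rehung the rod on its own hook and let go.

**Last checks**
- **Door:** the top edge runs parallel to the oven front within about 0.4 mm along its length. The ring measures (494, −132 to −134), against a predicted (495, −132) when shut. At the stop, the force rose to about 5 N while the ring stayed still.
- **Rod:** it hangs with the tab top at about 250 mm, at (558–559, 144–147). That is within 3 mm of where it started.
- **Surroundings:** in the final pictures the scraper, jar, bottle and tin look unmoved. The scraper's tab also measures where it was. The gripper is well clear and the force reads near zero.

**What was off:** while pushing the door, the rod slid about 7–10 mm sideways in the grip. The measured offset varied between views. I allowed for it when rehanging, and it caused no trouble. When I set the rod down, the gripper was also 2–3 mm higher than when I first picked it up.

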